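Row up and chock the turned columns

TASK

Clear the brush and the sanding block off the finishing board into the wooden tool tray, lying flat inside it. Then lay all the turned columns on their sides on the board in one tight row against its fixed batten: parallel to the batten, touching one another, their ends about level with each other midway along the batten. When the row is complete, chock it with the two wedges: one pushed snugly, thin end first, under each end collar of the outermost column, square to the row, so that the row cannot roll apart. Leave the flask, the wax tin and the mallet where they are.

Things in the scene. Friction and masses are not known exactly. Their poses are not given: they have to be found in the camera images.
- board: Plywood finishing board fixed on the bench, 160 mm (x) by 280 mm (y), 12 mm thick, with a dark hardwood batten 22 mm wide and 25 mm high across its +y end. Origin at the centre of its underside; x runs along the batten, +y towards it; z up.
- stop_face (a point): Foot of the batten's working face, midway along the batten: where the face (looking to the board's -y) meets the board's top, 118 mm to +y of the board's origin and 12 mm above the bench; same axes as the board. The first column's axis lies 23 mm to -y of it and 23 mm above it, each further one 46 mm more to -y.
- tray: Dark wooden tool tray fixed on the bench, 310 mm (x) by 126 mm (y), 26 mm high, walls 8 mm and floor 8 mm thick, open at the top. Origin at the centre of its underside.
- brush: Flat finishing brush lying on its flat side, 152 mm long: wooden handle 30 mm wide and 18 mm thick to -x, steel ferrule 44 mm wide and 20 mm thick at x = +9 to +39 mm, dark bristles to x = +77 mm. Origin on its underside; the handle runs from x = -75 to +10 mm. About 0.09 kg. At the start it lies on the board.
- sandblock: Cork sanding block, 90 mm (x) by 50 mm (y) by 32 mm high, about 0.07 kg. Origin at the centre of its underside. At the start it lies on the board.
- column1: Turned dark hardwood column lying on its side, 120 mm long: a collar 46 mm in diameter and 30 mm long at each end, a shaft 34 mm in diameter between them. 0.15 kg, rolls freely on its collars. Origin at the middle of its axis, 23 mm above what it lies on; its x runs along the axis (y, z turn as it rolls). Two to four are present, all alike, loose on the bench at first.
- column2: Turned dark hardwood column lying on its side, 120 mm long: a collar 46 mm in diameter and 30 mm long at each end, a shaft 34 mm in diameter between them. 0.15 kg, rolls freely on its collars. Origin at the middle of its axis, 23 mm above what it lies on; its x runs along the axis (y, z turn as it rolls). Two to four are present, all alike, loose on the bench at first.
- column3: Turned dark hardwood column lying on its side, 120 mm long: a collar 46 mm in diameter and 30 mm long at each end, a shaft 34 mm in diameter between them. 0.15 kg, rolls freely on its collars. Origin at the middle of its axis, 23 mm above what it lies on; its x runs along the axis (y, z turn as it rolls). Two to four are present, all alike, loose on the bench at first.
- column4: Turned dark hardwood column lying on its side, 120 mm long: a collar 46 mm in diameter and 30 mm long at each end, a shaft 34 mm in diameter between them. 0.15 kg, rolls freely on its collars. Origin at the middle of its axis, 23 mm above what it lies on; its x runs along the axis (y, z turn as it rolls). Two to four are present, all alike, loose on the bench at first.
- chock1: Beech wedge chock, 70 mm long, 36 mm wide, 44 mm high, on its base on the bench at first. Origin at the centre of its underside, z up; x points from the heel (x = -35 mm, flat top 18 mm long) down the 39 degree slope to the toe (x = +35 mm, 2 mm high). 0.06 kg. Flanks (y = +-18 mm) upright; a good grip is across them at x = -10 mm, where it is 38 mm high.
- chock2: Beech wedge chock, 70 mm long, 36 mm wide, 44 mm high, on its base on the bench at first. Origin at the centre of its underside, z up; x points from the heel (x = -35 mm, flat top 18 mm long) down the 39 degree slope to the toe (x = +35 mm, 2 mm high). 0.06 kg. Flanks (y = +-18 mm) upright; a good grip is across them at x = -10 mm, where it is 38 mm high.
- chock1_toe (a point): Middle of the foot of the chock's thin edge, 35 mm ahead (+x) of the chock's origin; same axes as the chock. With the toe pushed home under a column's collar on the same level surface, it lies 10.6 mm short of the vertical plane through the column's axis.
- chock2_toe (a point): Middle of the foot of the chock's thin edge, 35 mm ahead (+x) of the chock's origin; same axes as the chock. With the toe pushed home under a column's collar on the same level surface, it lies 10.6 mm short of the vertical plane through the column's axis.
- flask: Steel vacuum flask standing upright, 68 mm in diameter, 237 mm high, origin under its centre: leave it alone.
- waxtin: Round wax tin, 87 mm in diameter, 50 mm high, origin under its centre: leave it alone.
- mallet: Wooden mallet standing on its head (120 by 70 by 80 mm), handle up to 250 mm, origin under its centre: leave it alone.

How it is judged:
On the way, in this order (a step that is already met when the one before it is completed fails the run):
1. the brush and the sanding block lie flat in the tool tray (x of brush in the frame of tray between -0.147 and 0.147 m and y of brush in the frame of tray between -0.055 and 0.055 m and z of each of brush, sandblock in the frame of tray below 0.014 m and angle between each of brush, sandblock's own z axis and vertical below 0.1 rad and linear speed of each of brush, sandblock below 0.02 m/s and x of sandblock in the frame of tray between -0.147 and 0.147 m and y of sandblock in the frame of tray between -0.055 and 0.055 m), for 0.2 s.
2. all the columns lie in one tight row against the batten (x of column1 in the frame of stop_face between -0.02 and 0.02 m and z of column1 in the frame of stop_face between 0.018 and 0.029 m and angle between the x axis of each of column1, column2, column3, column4 and the x axis of board, either way round below 0.12 rad and (y of column1 in the frame of stop_face between -0.031 and -0.019 m or (y of column1 in the frame of stop_face between -0.077 and -0.065 m and (y of column2 in the frame of stop_face between -0.031 and -0.019 m or y of column3 in the frame of stop_face between -0.031 and -0.019 m or y of column4 in the frame of stop_face between -0.031 and -0.019 m)) or (y of column1 in the frame of stop_face between -0.123 and -0.111 m and (y of column2 in the frame of stop_face between -0.077 and -0.065 m or y of column3 in the frame of stop_face between -0.077 and -0.065 m or y of column4 in the frame of stop_face between -0.077 and -0.065 m)) or (y of column1 in the frame of stop_face between -0.169 and -0.157 m and (y of column2 in the frame of stop_face between -0.123 and -0.111 m or y of column3 in the frame of stop_face between -0.123 and -0.111 m or y of column4 in the frame of stop_face between -0.123 and -0.111 m))) and x of column2 in the frame of stop_face between -0.02 and 0.02 m and z of column2 in the frame of stop_face between 0.018 and 0.029 m and (y of column2 in the frame of stop_face between -0.031 and -0.019 m or (y of column2 in the frame of stop_face between -0.077 and -0.065 m and (y of column1 in the frame of stop_face between -0.031 and -0.019 m or y of column3 in the frame of stop_face between -0.031 and -0.019 m or y of column4 in the frame of stop_face between -0.031 and -0.019 m)) or (y of column2 in the frame of stop_face between -0.123 and -0.111 m and (y of column1 in the frame of stop_face between -0.077 and -0.065 m or y of column3 in the frame of stop_face between -0.077 and -0.065 m or y of column4 in the frame of stop_face between -0.077 and -0.065 m)) or (y of column2 in the frame of stop_face between -0.169 and -0.157 m and (y of column1 in the frame of stop_face between -0.123 and -0.111 m or y of column3 in the frame of stop_face between -0.123 and -0.111 m or y of column4 in the frame of stop_face between -0.123 and -0.111 m))) and x of column3 in the frame of stop_face between -0.02 and 0.02 m and z of column3 in the frame of stop_face between 0.018 and 0.029 m and (y of column3 in the frame of stop_face between -0.031 and -0.019 m or (y of column3 in the frame of stop_face between -0.077 and -0.065 m and (y of column1 in the frame of stop_face between -0.031 and -0.019 m or y of column2 in the frame of stop_face between -0.031 and -0.019 m or y of column4 in the frame of stop_face between -0.031 and -0.019 m)) or (y of column3 in the frame of stop_face between -0.123 and -0.111 m and (y of column1 in the frame of stop_face between -0.077 and -0.065 m or y of column2 in the frame of stop_face between -0.077 and -0.065 m or y of column4 in the frame of stop_face between -0.077 and -0.065 m)) or (y of column3 in the frame of stop_face between -0.169 and -0.157 m and (y of column1 in the frame of stop_face between -0.123 and -0.111 m or y of column2 in the frame of stop_face between -0.123 and -0.111 m or y of column4 in the frame of stop_face between -0.123 and -0.111 m))) and x of column4 in the frame of stop_face between -0.02 and 0.02 m and z of column4 in the frame of stop_face between 0.018 and 0.029 m and (y of column4 in the frame of stop_face between -0.031 and -0.019 m or (y of column4 in the frame of stop_face between -0.077 and -0.065 m and (y of column1 in the frame of stop_face between -0.031 and -0.019 m or y of column2 in the frame of stop_face between -0.031 and -0.019 m or y of column3 in the frame of stop_face between -0.031 and -0.019 m)) or (y of column4 in the frame of stop_face between -0.123 and -0.111 m and (y of column1 in the frame of stop_face between -0.077 and -0.065 m or y of column2 in the frame of stop_face between -0.077 and -0.065 m or y of column3 in the frame of stop_face between -0.077 and -0.065 m)) or (y of column4 in the frame of stop_face between -0.169 and -0.157 m and (y of column1 in the frame of stop_face between -0.123 and -0.111 m or y of column2 in the frame of stop_face between -0.123 and -0.111 m or y of column3 in the frame of stop_face between -0.123 and -0.111 m)))), for 0.2 s.
3. both chocks are tucked under the outermost column, one at each end (angle between each of chock1, chock2's own z axis and vertical below 0.12 rad and angle between the x axis of each of chock1, chock2 and the y axis of board, either way round below 0.2 rad and z of chock1 in the frame of stop_face between -0.003 and 0.005 m and z of chock2 in the frame of stop_face between -0.003 and 0.005 m and ((x of column1 in the frame of chock1_toe between 0.005 and 0.016 m and y of column1 in the frame of chock1_toe between 0.02 and 0.06 m and x of column1 in the frame of chock2_toe between 0.005 and 0.016 m and y of column1 in the frame of chock2_toe between -0.06 and -0.02 m) or (x of column1 in the frame of chock1_toe between 0.005 and 0.016 m and y of column1 in the frame of chock1_toe between -0.06 and -0.02 m and x of column1 in the frame of chock2_toe between 0.005 and 0.016 m and y of column1 in the frame of chock2_toe between 0.02 and 0.06 m) or (x of column2 in the frame of chock1_toe between 0.005 and 0.016 m and y of column2 in the frame of chock1_toe between 0.02 and 0.06 m and x of column2 in the frame of chock2_toe between 0.005 and 0.016 m and y of column2 in the frame of chock2_toe between -0.06 and -0.02 m) or (x of column2 in the frame of chock1_toe between 0.005 and 0.016 m and y of column2 in the frame of chock1_toe between -0.06 and -0.02 m and x of column2 in the frame of chock2_toe between 0.005 and 0.016 m and y of column2 in the frame of chock2_toe between 0.02 and 0.06 m) or (x of column3 in the frame of chock1_toe between 0.005 and 0.016 m and y of column3 in the frame of chock1_toe between 0.02 and 0.06 m and x of column3 in the frame of chock2_toe between 0.005 and 0.016 m and y of column3 in the frame of chock2_toe between -0.06 and -0.02 m) or (x of column3 in the frame of chock1_toe between 0.005 and 0.016 m and y of column3 in the frame of chock1_toe between -0.06 and -0.02 m and x of column3 in the frame of chock2_toe between 0.005 and 0.016 m and y of column3 in the frame of chock2_toe between 0.02 and 0.06 m) or (x of column4 in the frame of chock1_toe between 0.005 and 0.016 m and y of column4 in the frame of chock1_toe between 0.02 and 0.06 m and x of column4 in the frame of chock2_toe between 0.005 and 0.016 m and y of column4 in the frame of chock2_toe between -0.06 and -0.02 m) or (x of column4 in the frame of chock1_toe between 0.005 and 0.016 m and y of column4 in the frame of chock1_toe between -0.06 and -0.02 m and x of column4 in the frame of chock2_toe between 0.005 and 0.016 m and y of column4 in the frame of chock2_toe between 0.02 and 0.06 m))), for 0.2 s.
At the end, for the whole second after the job is handed in: Tools flat in the tray. Columns fill the row from the batten on: 8 mm play at most, within 20 mm of midway, 0.12 rad of parallel. Chocks on their bases, square within 0.2 rad, toes within 5 mm of pushed home, 20 to 60 mm either side of the outermost column's middle. All at rest (all of step 1 and all of step 2 and all of step 3 and linear speed of each of column1, column2, column3, column4, chock1, chock2 below 0.02 m/s); the robot touches nothing.
It fails at once if the flask, the wax tin or the mallet is knocked over or shifted by more than 40 mm (distance of any of flask, waxtin, mallet from where it was at the start of the episode above 0.04 m or angle between any of flask, waxtin, mallet's own z axis and vertical above 0.4 rad).
Of column1, column2, column3, column4 only 2 to 4 are there at a start; the rules pass over those that are not, and their reading is None.
At some moment in a run one of chock1, chock2, brush, sandblock may be knocked a few centimetres aside while the robot is not near it.
It also fails if it takes over 210 s, if anything falls off the work surface, if the arm or the gripper's body presses on something with over 40 N, if the wrist force passes 120 N, or if a joint passes its speed limit or range.

ROBOT

A 6-joint arm with a two-finger parallel gripper is mounted at the origin on the work surface. World frame = base frame: x ahead of the robot, y to its left, z up, the work surface at z = 0. Lengths are in m, angles in rad, forces in N, time in s.
With the tool pointing down it reaches from about 0.325 to 0.875 m from the base axis. Payload 4.4 kg.
Tool frame: the origin (TCP) lies at the very end of the fingers, on their centre line; the grasp point (between the pads) lies 19 mm behind it; z points along the fingers, y is the line along which they close (so a half turn about z gives the same grasp; the last joint's range is limited). The gripper opens to 85 mm and grips with 20 to 120 N. Pads are 22 mm wide; open, the fingers measure 114 mm over their backs; the gripper's body (76 mm by 85 mm) begins 54 mm behind the grasp point. The pads swing forward as they close: fully open they stand 13 mm farther back than shut.
Start: joints at [-1.315, 0.207, 1.542, -0, 1.393, -0.15], TCP at [0.227, -0.528, 0.231] pointing down, gripper open.
Joint ranges: [-2.73, 2.73], [-0.86, 2.22], [0.23, 2.46], [-1.11, 4.25], [0.08, 2.63], [-2.82, 2.82]. Speed limits (rad/s): [2.79, 2.79, 3.14, 3.14, 3.14, 3.14].

INTERFACE

Orientations are given as a unit quaternion [w, x, y, z].
In Python, from workcell import state, camera, hand_in gives the robot as it stands.
- The arm moves only by the tool step_arm, never from a script. Its argument "targets" is a list that holds one entry, the list of rows, each a list of 5 numbers: the closure, from 0 (fully open) to 1 (shut), then the shift along the tool's x, y, z in cm, then the turn about the tool's z in degrees. A call has exactly 8 rows; each row is the pose to reach, as a shift and turn from the pose commanded when the call began, along the tool's axes at that moment; what a row does not reach only later rows make up. A row lasts 1/10 s, in which the tool goes at most 50 mm and 8.59 degrees, less where a joint would pass 70% of its speed; a pose out of reach is approached as far as the arm can. A call with a gripper value outside its range is refused whole. The fingers move at their own pace and stop on an object; "squeeze" is the grip in N (left out, the last holds). Time passes only in rows, so rows that repeat a pose let the fingers close, or fill a call up. It gives the time, the measured TCP pose, the force, the opening and the grip force at its end, in the units of the state.
- state(): the state, without advancing time (a new reading comes with each control period).
- camera(name): name is "scene" or "top" or "wrist"; returns a dict with "pixels" (480x640x3 uint8, blue, green, red), "depth" (480x640 float32, m along the optical axis (not along the pixel's ray), 0 where there is no reading), "intrinsics" (3x3 intrinsics, pixels), "camera_from_world" (4x4, takes a point from world to camera coordinates); the wrist camera has in their place "mount" (4x4, takes a point from camera to tool coordinates, whose origin is the TCP and whose axes are the flange's). Camera axes: x right, y up, looking along -z (the intrinsics and any distortion apply to the point x, -y, -z); pixel columns grow to the right and rows downward; lengths in m; the calibration is good to about 2 mm. A picture is of the moment at which its call begins: read the wrist's pose just before it.
- hand_in(): hands the job in; it is judged then, once.
The state is a dict: "clock": time; "joint_pos": joint angles; "joint_velocities": joint speeds; "joint_torque": joint torques, N m; "eef_pos": TCP position; "tcp_rot": TCP orientation; "force": force on the tool from outside, world axes, zero at the start; "moment": the same for the moment, N m; "opening": finger opening in m; "finger_force": force on a finger pad.
Only numpy, scipy, OpenCV 4.12 (cv2) and the standard library are available. Lean on these libraries where they do the work, as an engineer would, in place of code of your own. Each camera call takes 0.05 s, during which the arm holds its last target. There are 200 camera calls.

## Working session

There is one attempt and no reset: what is moved stays moved. The work goes in short steps, Python scripts to look and compute and a tool call to move; the robot and the scene stay as the last step left them, time stands still between calls to the robot, and variables do not carry over. Pictures are saved under pics/ and viewed, at most 14 in all, crops included, and the job is handed in when it is done.

Besides the shell and the picture viewer there is one more tool, called after "Emit:" by a JSON object that holds its "method" and its "body", one argument or row to a line. step_arm: Moves the arm, as the interface text tells. Its arguments: {"type":"object","properties":{"targets":{"type":"array","items":{"type":"array","items":{"type":"array","items":{"type":"number"}}}},"squeeze":{"type":"number"}},"required":["targets"]}

```bash
ls; mkdir -p pics; cat > h.py <<'E'
import numpy as np, cv2
from workcell import state, camera, hand_in
from scipy.spatial.transform import Rotation as R
def pts(c, st=None):
    K=c["intrinsics"]; d=c["depth"]; v,u=np.mgrid[:480,:640]
    x=(u-K[0][2])/K[0][0]*d; y=(v-K[1][2])/K[1][1]*d
    P=np.stack([x,-y,-d,np.ones_like(d)],-1)
    if "camera_from_world" in c: T=np.linalg.inv(np.array(c["camera_from_world"]))
    else:
        T0=np.eye(4); q=st["tcp_rot"]; T0[:3,:3]=R.from_quat([q[1],q[2],q[3],q[0]]).as_matrix(); T0[:3,3]=st["eef_pos"]
        T=T0@np.array(c["mount"])
    W=(P@T.T)[...,:3]; W[d<=0]=np.nan
    return W
E
python3 - <<'E'
from h import *
s=state(); print(s)
for n in ("top","scene"):
    c=camera(n); cv2.imwrite(f"pics/{n}0.png",c["pixels"]); W=pts(c); np.save(n+"0.npy",W)
    print(n,c["intrinsics"],c["camera_from_world"])
E
```

```text
pics
{'clock': 0.0, 'joint_pos': array([-1.31547425e+00,  2.07439169e-01,  1.54297570e+00,  4.83570794e-07,
        1.39349941e+00, -1.50528970e-01]), 'joint_velocities': array([ 1.37506334e-03, -8.38459268e-04, -3.43532756e-04, -2.68390835e-03,
        2.51347908e-06,  7.64466713e-04]), 'joint_torque': array([ 5.95421916e-04, -3.83031070e+01, -2.91593957e+01, -2.23761385e-04,
        1.04566617e-02,  1.27244715e-05]), 'eef_pos': array([ 0.22678911, -0.52755173,  0.23010457]), 'tcp_rot': array([-1.15923222e-03,  9.79480521e-01,  2.01535508e-01, -6.05571486e-05]), 'force': array([ 0.30485907, -0.10296775, -0.40460884]), 'moment': array([ 0.00136639,  0.00944533, -0.03671739]), 'finger_force': 0.0, 'opening': 0.08528110548606488}
top [[465.21398082   0.         320.01234663]
 [  0.         465.21398082 243.70094123]
 [  0.           0.           1.        ]] [[-0.0578817  -0.99831921  0.00290907  0.03131255]
 [ 0.97655281 -0.05601399  0.20786303 -0.54398725]
 [-0.20735071  0.01487233  0.97815362 -0.96530038]
 [ 0.          0.          0.          1.        ]]
scene [[448.90220344   0.         317.00066345]
 [  0.         448.90220344 235.47466845]
 [  0.           0.           1.        ]] [[-0.47577805  0.87955053  0.00510956  0.25198909]
 [-0.63807648 -0.34914342  0.68626327  0.33341484]
 [ 0.60538719  0.32324872  0.72733528 -1.39492918]
 [ 0.          0.          0.          1.        ]]
```

View pics/top0.png

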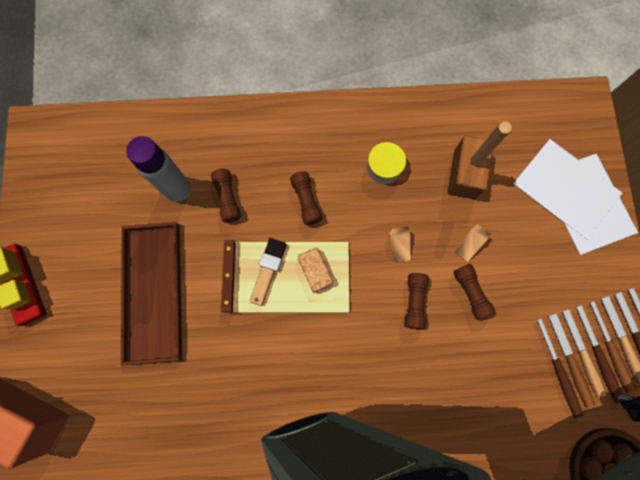

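View pics/scene0.png

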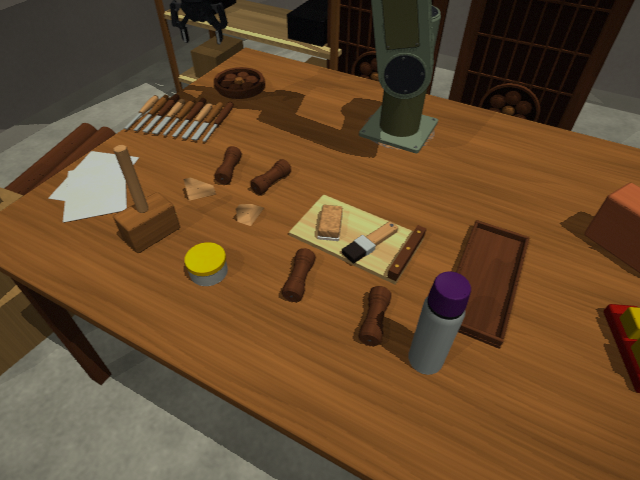

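The top view shows the board at (222–350, 240–314) with its batten at the left (world +y). The brush is at (268,270) and the sanding block at (316,270). There are four columns, at (227,195), (306,199), (417,300) and (474,292). The chocks are at (401,244) and (473,243), and the tray is at (153,292).

```bash
python3 - <<'E'
from h import *
W=np.load("top0.npy"); print("table z", np.nanmedian(W[330:360,200:260,2]))
z=np.nan_to_num(W[...,2])
for lo in (0.006,0.017):
    m=((z>lo)&(z<0.3)).astype(np.uint8); m[400:]=0
    n,l,s,c=cv2.connectedComponentsWithStats(m)
    for i in range(1,n):
        if s[i,4]<80 or s[i,4]>20000: continue
        P=W[l==i]; r=cv2.minAreaRect((P[:,:2]*1000).astype(np.float32))
        b=cv2.boxPoints(r); e=b[1]-b[0],b[2]-b[1]; k=max(e,key=lambda t:np.hypot(*t))
        print(lo,"px",c[i].round(),"ctr",np.round(r[0]),"size",np.round(r[1]),"long ax deg",round(np.degrees(np.arctan2(k[1],k[0]))%180,1),"zmax",np.percentile(P[:,2],98).round(4),"zmed",np.median(P[:,2]).round(4))
for n,p in dict(b1=(222,241),b2=(222,313),b3=(350,241),b4=(350,312),t1=(122,226),t2=(180,224),t3=(184,360),t4=(124,362)).items(): print(n,W[p[1],p[0]].round(4))
E
```

```text
table z 0.000981238508172666
0.006 px [475. 162.] ctr [ 708. -356.] size [ 71. 121.] long ax deg 164.6 zmax 0.2509 zmed 0.0805
0.006 px [158. 168.] ctr [726. 322.] size [ 61. 104.] long ax deg 168.3 zmax 0.2385 zmed 0.1799
0.006 px [386. 162.] ctr [ 735. -166.] size [85. 86.] long ax deg 143.4 zmax 0.0547 zmed 0.0504
0.006 px [226. 195.] ctr [687. 212.] size [138.  45.] long ax deg 12.2 zmax 0.0485 zmed 0.0401
0.006 px [306. 198.] ctr [662.  24.] size [121.  48.] long ax deg 13.7 zmax 0.0484 zmed 0.0401
0.006 px [151. 294.] ctr [467. 386.] size [310. 135.] long ax deg 1.6 zmax 0.029 zmed 0.01
0.006 px [473. 241.] ctr [ 534. -347.] size [37. 73.] long ax deg 139.0 zmax 0.047 zmed 0.0302
0.006 px [401. 243.] ctr [ 541. -185.] size [70. 37.] long ax deg 4.5 zmax 0.0474 zmed 0.0299
0.006 px [285. 277.] ctr [489.  79.] size [280. 170.] long ax deg 86.7 zmax 0.0463 zmed 0.0142
0.006 px [ 19. 286.] ctr [496. 685.] size [180.  80.] long ax deg 22.6 zmax 0.0818 zmed 0.0363
0.006 px [474. 292.] ctr [ 422. -336.] size [126.  44.] long ax deg 19.8 zmax 0.0481 zmed 0.04
0.006 px [417. 300.] ctr [
[... 2464 characters left out ...]
.017 px [612. 377.] ctr [ 212. -566.] size [114. 143.] long ax deg 124.7 zmax 0.2911 zmed 0.022
0.017 px [594. 374.] ctr [ 237. -572.] size [100.  22.] long ax deg 14.7 zmax 0.0261 zmed 0.0216
0.017 px [580. 379.] ctr [ 228. -541.] size [101.  22.] long ax deg 13.1 zmax 0.0266 zmed 0.0215
0.017 px [565. 381.] ctr [ 226. -509.] size [94. 22.] long ax deg 15.2 zmax 0.0265 zmed 0.0213
0.017 px [ 13. 393.] ctr [272. 660.] size [94.  4.] long ax deg 60.9 zmax 0.0969 zmed 0.0461
b1 [0.5763 0.226  0.0007]
b2 [0.4103 0.2281 0.002 ]
b3 [ 0.56   -0.0712 -0.0027]
b4 [ 0.3959 -0.0591  0.0033]
t1 [0.6183 0.4477 0.0271]
t2 [6.228e-01 3.236e-01 4.000e-04]
t3 [0.3126 0.3124 0.0042]
t4 [0.3164 0.4338 0.0282]
```

```bash
cat >> h.py <<'E'
def yaw(s):
    q=s["tcp_rot"]; m=R.from_quat([q[1],q[2],q[3],q[0]]).as_matrix(); return np.degrees(np.arctan2(m[1,0],m[0,0]))
def rows(seq, start=None):
    "seq of (x,y,z mm, yaw deg) -> shifts cm in tool axes of the start pose"
    s=state(); x0=s["eef_pos"]*1000; p0=yaw(s)
    if start: x0=np.array(start[:3],float); p0=start[3]
    for g in seq:
        d=(np.array(g[:3])-x0)/10; a=np.radians(p0)
        print("dx %.2f dy %.2f dz %.2f turn %.1f"%(d[0]*np.cos(a)+d[1]*np.sin(a), d[0]*np.sin(a)-d[1]*np.cos(a), -d[2], -((g[3]-p0+180)%360-180)))
E
python3 - <<'E'
from h import *
print(yaw(state()))
rows([(480,125,160,-21)])
E
```

```text
23.249380576138897
dx 49.03 dy -49.97 dz 7.02 turn 44.2
```

Emit:
{"method": "step_arm", "body": {
  "targets": [
    [[0,3,-3.1,0,5],[0,6,-6.2,0,11],[0,9,-9.3,0,16],[0,12,-12.5,0,22],[0,15,-15.6,0,27],[0,18,-18.7,0,33],[0,21.5,-22,0,38],[0,25,-25,0,44]]
  ]
}}

```text
clock: 0.9
eef_pos: [0.3579, -0.1979, 0.231]
tcp_rot: [-0.0, 0.983, -0.182, -0.0]
force: [0.3, -0.6, 0.3]
opening: 0.0852
finger_force: 0.0
```

```bash
python3 - <<'E'
from h import *
s=state(); print(s["clock"],s["eef_pos"],yaw(s))
rows([(480,125,160,-21)])
E
```

```text
0.9 [ 0.35790871 -0.19785413  0.23095218] -21.02913858996628
dx -0.19 dy -34.52 dz 7.10 turn -0.0
```

Emit:
{"method": "step_arm", "body": {
  "targets": [
    [[0,0,-5,0,0],[0,0,-10,1,0],[0,-0.1,-15,2,0],[0,-0.1,-20,3,0],[0,-0.2,-25,4,0],[0,-0.2,-30,5,0],[0,-0.2,-34.5,6.5,0],[0,-0.2,-34.5,7.1,0]]
  ]
}}

```text
clock: 1.7
eef_pos: [0.4783, 0.128, 0.1586]
tcp_rot: [-0.001, 0.984, -0.177, -0.001]
force: [-0.2, -0.2, 0.1]
opening: 0.0852
finger_force: 0.0
```

```bash
cat >> h.py <<'E'
def look(tag, lo, hi=0.3, amin=300):
    s=state(); c=camera("wrist"); W=pts(c,s); cv2.imwrite(f"pics/{tag}.png",c["pixels"]); np.save(tag+".npy",W)
    z=np.nan_to_num(W[...,2]); comps(W,((z>lo)&(z<hi)),amin); return W
def comps(W,m,amin=300,amax=200000):
    n,l,s,c=cv2.connectedComponentsWithStats(m.astype(np.uint8))
    for i in range(1,n):
        if s[i,4]<amin or s[i,4]>amax: continue
        P=W[l==i]; r=cv2.minAreaRect((P[:,:2]*1000).astype(np.float32))
        b=cv2.boxPoints(r); e=b[1]-b[0],b[2]-b[1]; k=max(e,key=lambda t:np.hypot(*t))
        print("px",c[i].round(),"bbox",s[i,:4],"ctr",np.round(r[0],1),"size",np.round(r[1]),"ax",round((np.degrees(np.arctan2(k[1],k[0]))+90)%180-90,1),"zmed",np.median(P[:,2]).round(4))
E
python3 - <<'E'
from h import *
s=state(); print(s["clock"],s["eef_pos"],yaw(s))
W=look("w1",0.02)
print(np.nanpercentile(W[...,2],[5,25,50,75,95]))
rows([(480,125,15,-21)])
E
```

```text
1.7 [0.47827547 0.12800053 0.15862718] -20.38608136104163
px [101.  27.] bbox [ 48   0 104  69] ctr [638.3 202.1] size [38. 46.] ax -79.2 zmed 0.0419
px [485. 143.] bbox [406  61 157 164] ctr [493.1  14. ] size [90. 50.] ax 21.0 zmed 0.0442
px [319. 177.] bbox [285  76  71 230] ctr [495.3 122. ] size [ 43. 151.] ax -21.8 zmed 0.0309
px [196. 240.] bbox [131 128 128 231] ctr [490.6 208.1] size [ 23. 160.] ax -3.2 zmed 0.0373
px [104. 406.] bbox [  0 201 202 279] ctr [464.9 256.9] size [194. 150.] ax 70.8 zmed 0.2206
px [526. 424.] bbox [438 324 202 156] ctr [465.2  83.3] size [52. 29.] ax 62.6 zmed 0.2235
px [320. 472.] bbox [229 463 182  17] ctr [488.4 123.9] size [36.  4.] ax 70.4 zmed 0.2342
[-0.00032945  0.0005989   0.00886441  0.02942515  0.22621079]
dx 0.32 dy -0.03 dz 14.26 turn 0.5
```

View pics/w1.png

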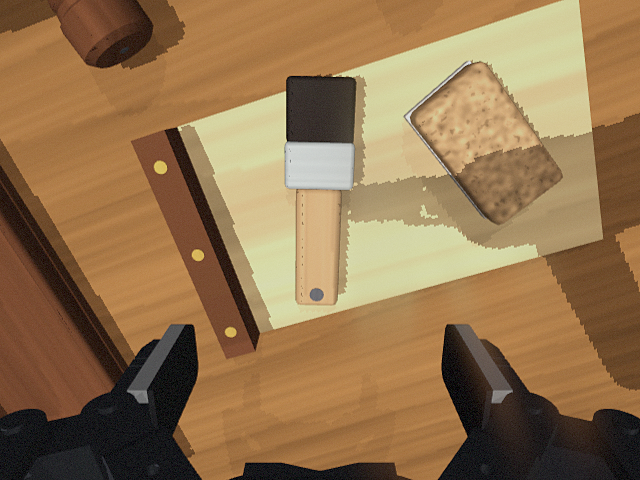

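The wrist view shows the brush upright at (319,190), with its handle at (318,245) between the fingers' line, and the sanding block at (485,143). Now I descend and grip the handle.

Emit:
{"method": "step_arm", "body": {
  "targets": [
    [[0,0,-0.3,4,1],[0,0,-0.3,8,1],[0,0,-0.3,11,1],[0,0,-0.3,13,1],[0,0,-0.3,14.4,1],[0,0,-0.3,14.4,1],[1,0,-0.3,14.4,1],[1,0,-0.3,14.4,1]]
  ],
  "squeeze": 40
}}

```text
clock: 2.55
eef_pos: [0.4809, 0.126, 0.0178]
tcp_rot: [-0.0, 0.982, -0.189, 0.001]
force: [0.7, -0.2, -0.6]
opening: 0.0594
finger_force: 0.0
```

Emit:
{"method": "step_arm", "body": {
  "targets": [
    [[1,0,0,0,0],[1,0,0,0,0],[1,0,0,0,0],[1,0,0,-1,0],[1,0,0,-3,0],[1,0,0,-6,0],[1,0,0,-8,0],[1,0,0,-8,0]]
  ]
}}

```text
clock: 3.35
eef_pos: [0.482, 0.1265, 0.0996]
tcp_rot: [-0.001, 0.982, -0.189, 0.003]
force: [0.7, -0.6, -0.5]
opening: 0.029
finger_force: 40.7
```

```bash
python3 - <<'E'
from h import *
s=state(); print(s["clock"],s["eef_pos"],yaw(s),s["opening"])
W=np.load("top0.npy"); z=W[...,2]
# tray walls: inner top edges
m=(z>0.017)&(z<.035); m[:, :100]=0; m[:,200:]=0; m[:210]=0; m[380:]=0
P=W[m]*1000
for x in range(330,611,40):
    q=P[abs(P[:,0]-x)<6]; print(x,q[:,1].min().round(),q[:,1].max().round(), q[q[:,1]<380][:,1].max().round(), q[q[:,1]>380][:,1].min().round())
print(P[:,0].min(),P[:,0].max())
E
```

```text
3.35 [0.48203159 0.12653455 0.09962477] -21.737191401576425 0.02900246180127657
330 316.0 442.0 323.0 434.0
370 317.0 443.0 324.0 434.0
410 318.0 445.0 327.0 435.0
450 319.0 443.0 327.0 437.0
490 320.0 445.0 327.0 437.0
530 320.0 446.0 330.0 438.0
570 322.0 447.0 330.0 440.0
610 323.0 448.0 380.0 382.0
311.1163639617918 623.3852021765825
```

```bash
python3 - <<'E'
from h import *
rows([(392,380,100,1.4),(392,380,13,1.4)])
E
```

```text
dx -17.75 dy -20.21 dz -0.04 turn -23.1
dx -17.75 dy -20.21 dz 8.66 turn -23.1
```

Emit:
{"method": "step_arm", "body": {
  "targets": [
    [[1,-3,-3.4,0,-4],[1,-6,-6.8,0,-8],[1,-9,-10.2,0,-12],[1,-12,-13.5,0,-16],[1,-15,-17,0,-20],[1,-17.7,-20.2,0,-23],[1,-17.7,-20.2,0,-23],[1,-17.7,-20.2,2,-23]]
  ]
}}

```text
clock: 4.15
eef_pos: [0.3906, 0.3815, 0.0774]
tcp_rot: [-0.001, 1.0, 0.012, 0.002]
force: [-0.2, 0.1, -1.0]
opening: 0.029
finger_force: 40.8
```

Emit:
{"method": "step_arm", "body": {
  "targets": [
    [[1,0,0,3,0],[1,0,0,5,0],[1,0,0,6,0],[1,0,0,6.6,0],[1,0,0,6.6,0],[0.4,0,0,6.6,0],[0.4,0,0,6.6,0],[0.4,0,0,6.6,0]]
  ]
}}

```text
clock: 4.95
eef_pos: [0.3901, 0.3792, 0.0102]
tcp_rot: [-0.0, 1.0, 0.011, 0.0]
force: [-0.6, -0.3, 0.4]
opening: 0.0515
finger_force: 0.0
```

```bash
python3 - <<'E'
from h import *
s=state(); print(s["clock"],s["eef_pos"],yaw(s),s["opening"])
rows([(493,14,140,21)],start=(*(s["eef_pos"][:2]*1000),120,yaw(s)))
E
```

```text
4.95 [0.39006186 0.3792153  0.01021574] 1.2247795150703538 0.05145628307749854
dx 9.51 dy 36.73 dz -2.00 turn -19.8
```

Emit:
{"method": "step_arm", "body": {
  "targets": [
    [[0.4,0,0,-4,0],[0.4,0,0,-8,0],[0.3,0,0,-11,0],[0,1.2,4.5,-11,-3],[0,2.4,9,-11,-6],[0,3.6,14,-11,-9],[0,4.8,18.5,-11,-12],[0,6,23,-11,-15]]
  ]
}}

```text
clock: 5.75
eef_pos: [0.4551, 0.1489, 0.1202]
tcp_rot: [0.0, 0.99, 0.142, 0.0]
force: [2.1, 0.8, 0.2]
opening: 0.0857
finger_force: 0.0
```

```bash
python3 - <<'E'
from h import *
s=state(); print(s["clock"],s["eef_pos"],yaw(s),s["opening"])
W=look("w2",0.02)
rows([(493,14,16,21)])
E
```

```text
5.75 [0.45506687 0.14886024 0.12022377] 16.38127494938289 0.08567487694054995
px [ 15. 176.] bbox [  0   0  34 372] ctr [425.3 323.3] size [224.  10.] ax 1.4 zmed 0.0257
px [236. 141.] bbox [173   0 127 297] ctr [490.6 208.1] size [ 22. 161.] ax -3.2 zmed 0.0374
px [628.  27.] bbox [613   0  27  52] ctr [608.2  32.5] size [27. 11.] ax 44.4 zmed 0.028
px [565. 248.] bbox [506 167 123 165] ctr [493.   14.6] size [90. 50.] ax 21.0 zmed 0.044
px [113. 424.] bbox [  0 324 202 156] ctr [454.6 198.2] size [39. 40.] ax -20.8 zmed 0.1851
px [526. 424.] bbox [438 324 202 156] ctr [481.6 105.4] size [40. 39.] ax 53.6 zmed 0.1851
px [320. 472.] bbox [229 463 182  17] ctr [465.2 151.2] size [ 4. 37.] ax -73.4 zmed 0.1958
dx -0.17 dy 13.34 dz 10.44 turn -4.8
```

Emit:
{"method": "step_arm", "body": {
  "targets": [
    [[0,-0.1,4.5,0,-4.7],[0,-0.1,9,1,-4.7],[0,-0.1,13.3,3,-4.7],[0,-0.1,13.3,6,-4.7],[0,-0.1,13.3,9,-4.7],[0,-0.1,13.3,10.5,-4.7],[0,-0.1,13.3,10.5,-4.7],[1,-0.1,13.3,10.5,-4.7]]
  ]
}}

```text
clock: 6.6
eef_pos: [0.4912, 0.0229, 0.0152]
tcp_rot: [-0.0, 0.983, 0.182, -0.0]
force: [0.3, 0.0, 0.5]
opening: 0.0734
finger_force: 0.0
```

Emit:
{"method": "step_arm", "body": {
  "targets": [
    [[1,0,0,0,0],[1,0,0,0,0],[1,0,0,0,0],[1,0,0,-2,0],[1,0,0,-5,0],[1,0,0,-8,0],[1,0,0,-8.5,0],[1,0,0,-8.5,0]]
  ]
}}

```text
clock: 7.4
eef_pos: [0.4921, 0.0228, 0.1015]
tcp_rot: [0.0, 0.983, 0.182, 0.002]
force: [0.4, -0.5, -0.9]
opening: 0.0497
finger_force: 42.4
```

```bash
python3 - <<'E'
from h import *
s=state(); print(s["clock"],s["eef_pos"],yaw(s),s["opening"])
rows([(552,385,100,1.4)])
E
```

```text
7.4 [0.49206122 0.02283089 0.10149498] 20.96260917112522 0.049675137236991414
dx 18.55 dy -31.68 dz 0.15 turn 19.6
```

Emit:
{"method": "step_arm", "body": {
  "targets": [
    [[1,2.3,-4,0,2.5],[1,4.6,-8,0,5],[1,7,-12,0,7.5],[1,9.3,-16,0,10],[1,11.6,-20,0,12.5],[1,14,-24,0,15],[1,16.3,-28,0,17.5],[1,18.5,-31.7,0,19.6]]
  ]
}}

```text
clock: 8.2
eef_pos: [0.5489, 0.3864, 0.0972]
tcp_rot: [0.001, 1.0, 0.011, -0.002]
force: [1.3, -0.4, 0.6]
opening: 0.0493
finger_force: 42.3
```

Emit:
{"method": "step_arm", "body": {
  "targets": [
    [[1,0,0,0,0],[1,0,0,3,0],[1,0,0,6,0],[1,0,0,8,0],[1,0,0,8.8,0],[1,0,0,8.8,0],[0.2,0,0,8.8,0],[0.2,0,0,8.8,0]]
  ]
}}

```text
clock: 9.0
eef_pos: [0.5497, 0.3839, 0.0109]
tcp_rot: [0.001, 1.0, 0.012, -0.001]
force: [0.5, -0.8, -0.8]
opening: 0.0683
finger_force: 0.0
```

Emit:
{"method": "step_arm", "body": {
  "targets": [
    [[0.2,0,0,0,0],[0.2,0,0,-4,0],[0.2,0,0,-8,0],[0.2,0,0,-13,0],[0,0,0,-15,0],[0,0,0,-15,0],[0,0,0,-15,0],[0,0,0,-15,0]]
  ]
}}

```text
clock: 9.8
eef_pos: [0.549, 0.3841, 0.1594]
tcp_rot: [0.001, 1.0, 0.012, -0.002]
force: [0.3, 0.3, 0.1]
opening: 0.0855
finger_force: 0.0
```

```bash
python3 - <<'E'
from h import *
s=state(); print(s["clock"],s["eef_pos"],yaw(s),s["opening"])
c=camera("top"); W=pts(c); cv2.imwrite("pics/t1.png",c["pixels"]); z=np.nan_to_num(W[...,2])
np.save("t1.npy",W); m=(z>0.012)&(z<0.3); m[400:]=0; comps(W,m,80,20000)
cr=cv2.resize(c["pixels"][200:400,100:360],None,fx=3,fy=3); cv2.imwrite("pics/t1c.png",cr)
E
```

```text
9.8 [0.54903329 0.38411206 0.15941455] 1.3439037298520131 0.08551029217635925
px [475. 162.] bbox [448 121  64  78] ctr [ 707.4 -356.3] size [ 71. 122.] ax -15.3 zmed 0.0807
px [158. 168.] bbox [127 136  63  65] ctr [705.4 326.6] size [61. 61.] ax 84.7 zmed 0.1813
px [386. 162.] bbox [368 142  38  41] ctr [ 735.9 -165.4] size [85. 86.] ax -7.8 zmed 0.0506
px [226. 195.] bbox [211 168  31  55] ctr [679.1 210.1] size [122.  45.] ax 11.9 zmed 0.0401
px [306. 198.] bbox [290 171  33  54] ctr [662.3  24.9] size [122.  46.] ax 14.3 zmed 0.04
px [148. 265.] bbox [107 210  75 154] ctr [467.  376.6] size [310. 138.] ax 0.8 zmed 0.0356
px [475. 240.] bbox [459 225  32  31] ctr [ 538.  -350.1] size [36. 63.] ax -40.7 zmed 0.0332
px [401. 241.] bbox [391 227  20  32] ctr [ 543.9 -185. ] size [64. 38.] ax 6.8 zmed 0.0341
px [283. 277.] bbox [221 240 129  72] ctr [483.7  78.9] size [280. 159.] ax 86.9 zmed 0.014
px [474. 292.] bbox [454 264  42  56] ctr [ 424.5 -334.6] size [120.  44.] ax 19.8 zmed 0.0398
px [417. 300.] bbox [405 273  24  56] ctr [ 411.6 -205.9] size [ 44. 120.] ax -9.6 zmed 0.040
[... 152 characters left out ...]
 size [56. 15.] ax 13.1 zmed 0.0147
px [629. 318.] bbox [615 292  25  58] ctr [ 341.9 -677.4] size [127.  18.] ax 12.9 zmed 0.0151
px [623. 339.] bbox [602 296  38  87] ctr [ 303.4 -654. ] size [190.  23.] ax 13.5 zmed 0.0169
px [603. 361.] bbox [578 305  47  95] ctr [ 276.5 -592.9] size [212.  25.] ax 16.5 zmed 0.0193
px [617. 359.] bbox [594 309  43  84] ctr [ 280.9 -625.9] size [186.  24.] ax 14.9 zmed 0.0196
px [586. 358.] bbox [563 310  44  87] ctr [ 279.6 -562.5] size [190.  24.] ax 12.9 zmed 0.0182
px [572. 360.] bbox [549 314  45  86] ctr [ 271.3 -529.9] size [190.  25.] ax 15.3 zmed 0.0174
px [560. 369.] bbox [538 319  41  81] ctr [ 267.4 -495.9] size [181.  23.] ax 16.1 zmed 0.0188
```

View pics/t1c.png

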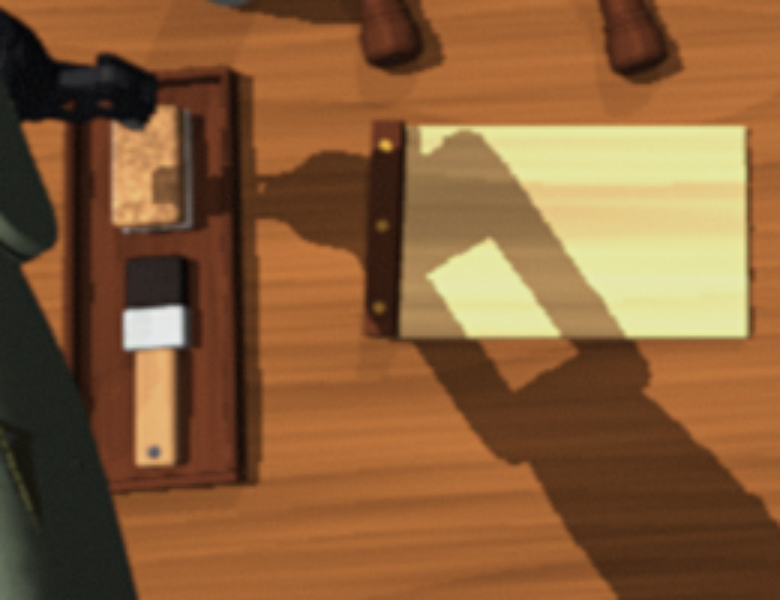

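Both tools lie flat in the tray: the block at crop (150,168) and the brush at (155,360). The board is clear. The columns come next, starting with the one near the flask, by way of a detour.

```bash
python3 - <<'E'
from h import *
rows([(560,200,100,12),(679,210,100,12)])
E
```

```text
dx 0.67 dy 18.43 dz 5.92 turn -10.7
dx 12.59 dy 17.71 dz 5.92 turn -10.7
```

Emit:
{"method": "step_arm", "body": {
  "targets": [
    [[0,0.2,4.5,1,-3],[0,0.4,9,2,-6],[0,0.6,13.5,3,-9],[0,0.7,18,4,-10.7],[0,4.5,18.2,5,-10.7],[0,8.5,18,5.9,-10.7],[0,12.6,17.7,5.9,-10.7],[0,12.6,17.7,5.9,-10.7]]
  ]
}}

```text
clock: 10.65
eef_pos: [0.6834, 0.2099, 0.0991]
tcp_rot: [0.0, 0.995, 0.104, -0.001]
force: [-0.3, 0.1, 0.6]
opening: 0.0856
finger_force: 0.0
```

```bash
python3 - <<'E'
from h import *
s=state(); print(s["clock"],s["eef_pos"],yaw(s),s["opening"])
W=look("w3",0.008)
rows([(679,210,8,12)])
E
```

```text
10.65 [0.68341034 0.20986394 0.09914941] 11.937521290594168 0.0856125639634076
px [ 80. 295.] bbox [  0  91 202 389] ctr [629.9 327.2] size [113. 209.] ax -25.4 zmed 0.1079
px [314. 257.] bbox [269 148  90 229] ctr [679.4 211.2] size [120.  45.] ax 12.3 zmed 0.0401
px [496. 409.] bbox [229 244 411 236] ctr [622.5 118.7] size [185. 214.] ax -84.8 zmed 0.123
dx -0.20 dy -0.02 dz 9.15 turn -0.0
```

View pics/w3.png

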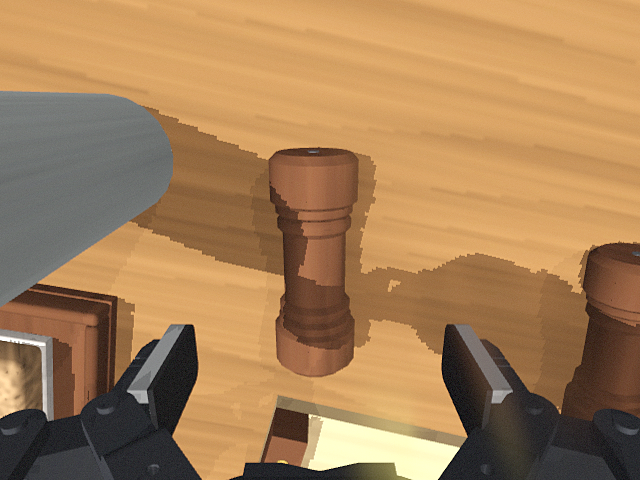

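The column stands centred at (314,258) between the fingers, with the flask clear on the left.

Emit:
{"method": "step_arm", "body": {
  "targets": [
    [[0,0,0,3.5,0],[0,0,0,6.5,0],[0,0,0,8.5,0],[0,0,0,9.1,0],[0,0,0,9.1,0],[1,0,0,9.1,0],[1,0,0,9.1,0],[1,0,0,9.1,0]]
  ]
}}

```text
clock: 11.5
eef_pos: [0.6819, 0.2113, 0.0142]
tcp_rot: [-0.0, 0.994, 0.105, 0.002]
force: [0.2, -0.3, 0.2]
opening: 0.0441
finger_force: 0.0
```

Emit:
{"method": "step_arm", "body": {
  "targets": [
    [[1,0,0,0,0],[1,0,0,0,0],[1,0,0,-1,0],[1,0,0,-3,0],[1,0,0,-6,0],[1,0,0,-8,0],[1,0,0,-8,0],[1,0,0,-8,0]]
  ]
}}

```text
clock: 12.3
eef_pos: [0.6804, 0.2109, 0.0921]
tcp_rot: [0.0, 0.994, 0.105, -0.0]
force: [-0.3, 0.6, -2.2]
opening: 0.0327
finger_force: 40.0
```

```bash
cat >> h.py <<'E'
A=np.radians(-3.2); XH=np.array([np.cos(A),np.sin(A)]); YH=np.array([-np.sin(A),np.cos(A)]); STOP=np.array([490,197.])
def bp(x,y): return STOP+x*XH+y*YH
E
python3 - <<'E'
from h import *
s=state(); print(s["clock"],s["eef_pos"],yaw(s),s["opening"])
p=bp(0,-48); print(p)
rows([(*p,88,-3.2),(*p,21,-3.2)])
E
```

```text
12.3 [0.68043343 0.21091574 0.09210685] 12.044673069394879 0.032662680012638196
[487.32056776 149.07484332]
dx -20.18 dy 2.02 dz 0.41 turn 15.2
dx -20.18 dy 2.02 dz 7.11 turn 15.2
```

Emit:
{"method": "step_arm", "body": {
  "targets": [
    [[1,-5,0.5,0,4],[1,-10,1,0,8],[1,-15,1.5,0,12],[1,-20.2,2,0,15.2],[1,-20.2,2,2,15.2],[1,-20.2,2,5,15.2],[1,-20.2,2,6.3,15.2],[1,-20.2,2,6.3,15.2]]
  ]
}}

```text
clock: 13.1
eef_pos: [0.4848, 0.1489, 0.0267]
tcp_rot: [0.0, 1.0, -0.028, -0.003]
force: [-0.4, 0.3, -1.0]
opening: 0.0327
finger_force: 40.9
```

Emit:
{"method": "step_arm", "body": {
  "targets": [
    [[1,0,0,0,0],[1,0,0,0,0],[1,0,0,0.1,0],[1,0,0,0.2,0],[1,0,0,0.3,0],[1,0,0,0.3,0],[1,0,0,0.3,0],[1,0,0,0.3,0]]
  ]
}}

```text
clock: 13.9
eef_pos: [0.4874, 0.1493, 0.0264]
tcp_rot: [-0.0, 1.0, -0.027, 0.0]
force: [-0.2, 0.4, -1.8]
opening: 0.0326
finger_force: 40.9
```

```bash
python3 - <<'E'
from h import *
s=state(); print(s["clock"],s["eef_pos"],yaw(s),s["opening"],s["force"])
p=bp(0,-48); rows([(*p,25,-3.2)])
W=look("w4",0.02)
E
```

```text
13.9 [0.48735015 0.14933685 0.02636605] -3.146864153157028 0.032619094710623485 [-0.22390465  0.39476377 -1.80129155]
dx -0.00 dy 0.03 dz 0.14 turn 0.1
px [279. 343.] bbox [ 12 103 616 377] ctr [496.7 154.1] size [131. 143.] ax -3.1 zmed 0.0554
```

Emit:
{"method": "step_arm", "body": {
  "targets": [
    [[1,0,0,0.1,0],[1,0,0,0.1,0],[1,0,0,0.2,0],[1,0,0,0.2,0],[1,0,0,0.3,0],[1,0,0,0.3,0],[1,0,0,0.3,0],[1,0,0,0.3,0]]
  ]
}}

```text
clock: 14.75
eef_pos: [0.4875, 0.1493, 0.0252]
tcp_rot: [0.0, 1.0, -0.027, -0.0]
force: [-5.6, -0.4, 12.3]
opening: 0.0325
finger_force: 42.3
```

```bash
python3 - <<'E'
from h import *
s=state(); print(s["clock"],s["eef_pos"],yaw(s),s["opening"],s["force"])
W=np.load("w4.npy"); c=W[...,2]
# column top estimate: points between board x limits ahead of fingers
P=W[103:250].reshape(-1,3); P=P[np.isfinite(P[:,2])]
d=(P[:,:2]*1000-STOP); bx=d@XH; by=d@YH
q=P[(abs(bx-45)<14)&(abs(by+48)<5)]; print(len(q), np.percentile(q[:,2],[5,50,95]) if len(q) else 0)
E
```

```text
14.75 [0.48750869 0.14934013 0.02516329] -3.138266520306917 0.03249477727971952 [-5.58316712 -0.39091841 12.32861848]
2998 [0.01346433 0.05824394 0.05992409]
```

Emit:
{"method": "step_arm", "body": {
  "targets": [
    [[1,0,0,-0.1,0],[1,0,0,-0.1,0],[0.7,0,0,-0.1,0],[0.5,0,0,-0.1,0],[0.4,0,0,-0.1,0],[0.4,0,0,-0.1,0],[0.4,0,0,-0.1,0],[0.4,0,0,-2,0]]
  ]
}}

```text
clock: 15.55
eef_pos: [0.4846, 0.1489, 0.0409]
tcp_rot: [0.0, 1.0, -0.028, -0.003]
force: [0.6, -0.2, -0.1]
opening: 0.0511
finger_force: 0.0
```

Emit:
{"method": "step_arm", "body": {
  "targets": [
    [[0.4,0,0,-3,0],[0.4,0,0,-6,0],[1,0,2,-6,0],[1,0,5,-6,0],[1,0,5,-6,0],[1,0,5,-4,0],[1,0,5,0,0],[1,0,5,2,0]]
  ]
}}

```text
clock: 16.35
eef_pos: [0.4827, 0.0997, 0.0208]
tcp_rot: [-0.0, 1.0, -0.028, -0.002]
force: [-0.2, 0.1, -0.4]
opening: -0.0003
finger_force: 0.0
```

```bash
python3 - <<'E'
from h import *
s=state(); print(s["clock"],s["eef_pos"],yaw(s),s["opening"],s["force"])
print((s["eef_pos"][:2]*1000-STOP)@YH)
W=look("w5",0.02)
E
```

```text
16.35 [0.48267528 0.09966619 0.02078298] -3.173927031965825 -0.00032938577029467203 [-0.248326    0.10357362 -0.39478412]
-97.59091587969337
px [211. 358.] bbox [  0  97 608 383] ctr [483.8 128.5] size [165. 141.] ax 77.5 zmed 0.0564
```

View pics/w5.png

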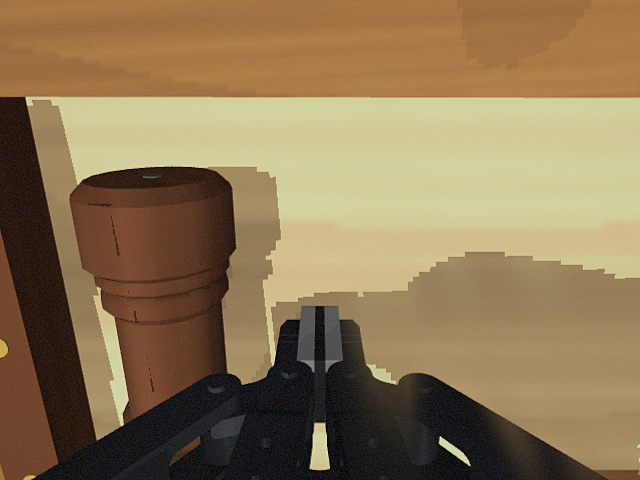

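The column lies by the batten at (150,290) and the closed fingers are behind it. Now I roll it gently up against the batten.

Emit:
{"method": "step_arm", "body": {
  "targets": [
    [[1,0,-0.7,0,0],[1,0,-1.2,0,0],[1,0,-1.7,0,0],[1,0,-2.2,0,0],[1,0,-2.7,0,0],[1,0,-3.1,0,0],[1,0,-3.5,0,0],[1,0,-3.8,0,0]]
  ]
}}

```text
clock: 17.2
eef_pos: [0.4866, 0.1377, 0.0233]
tcp_rot: [-0.0, 1.0, -0.027, 0.0]
force: [0.7, 0.4, 0.2]
opening: -0.0001
finger_force: 0.0
```

Emit:
{"method": "step_arm", "body": {
  "targets": [
    [[1,0,-0.2,0,0],[1,0,-0.3,0,0],[1,0,-0.4,0,0],[1,0,-0.5,0,0],[1,0,-0.6,0,0],[1,0,-0.7,0,0],[1,0,-0.7,0,0],[1,0,-0.7,0,0]]
  ]
}}

```text
clock: 18.0
eef_pos: [0.487, 0.1443, 0.0233]
tcp_rot: [0.0, 1.0, -0.027, -0.0]
force: [0.0, 0.3, -0.0]
opening: -0.0
finger_force: 0.2
```

```bash
cat >> h.py <<'E'
def cols(W):
    P=W.reshape(-1,3); P=P[np.isfinite(P[:,2])]*1000; d=P[:,:2]-STOP; bx=d@XH; by=d@YH
    for sgn in (1,-1):
        m=(abs(bx-45*sgn)<13)&(P[:,2]>52)&(P[:,2]<64)&(by<-5)&(by>-250)
        h,e=np.histogram(by[m],np.arange(-250,0,4)); o=[]
        n,l=cv2.connectedComponents((h>3).astype(np.uint8)[None])
        for i in range(1,n):
            k=np.where(l[0]==i)[0]; q=m&(by>=e[k[0]])&(by<e[k[-1]+1]); o.append((round(float((np.percentile(by[q],3)+np.percentile(by[q],97))/2),1),int(q.sum())))
        print("end",sgn,o)
E
python3 - <<'E'
from h import *
s=state(); print(s["clock"],s["eef_pos"],s["force"]); print((s["eef_pos"][:2]*1000-STOP)@YH)
cols(pts(camera("wrist"),s)); cols(pts(camera("top")))
E
```

```text
18.0 [0.48700535 0.14425149 0.02327472] [ 0.02512538  0.34263473 -0.03764443]
-52.83343243833119
end 1 [(-23.2, 9500)]
end -1 []
end 1 []
end -1 [(-23.3, 64)]
```

```bash
python3 - <<'E'
from h import *
rows([(662,25,100,14.2),(662,25,9,14.2)])
E
```

```text
dx 18.13 dy 10.94 dz -7.67 turn -17.4
dx 18.13 dy 10.94 dz 1.43 turn -17.4
```

Emit:
{"method": "step_arm", "body": {
  "targets": [
    [[1,0,1.5,0,0],[1,0,3,-2,0],[1,0,3,-6,0],[0,4,5,-7.7,-6],[0,8.5,7,-7.7,-12],[0,13,9,-7.7,-17.4],[0,18,11,-7.7,-17.4],[0,18.1,11,-7.7,-17.4]]
  ]
}}

```text
clock: 18.9
eef_pos: [0.6664, 0.0198, 0.1]
tcp_rot: [0.001, 0.993, 0.122, 0.002]
force: [-0.2, 0.3, 0.2]
opening: 0.0723
finger_force: 0.0
```

Emit:
{"method": "step_arm", "body": {
  "targets": [
    [[0,0,0,0,0],[0,0,0,3.5,0],[0,0,0,6.5,0],[0,0,0,8.5,0],[0,0,0,9.1,0],[0,0,0,9.1,0],[1,0,0,9.1,0],[1,0,0,9.1,0]]
  ]
}}

```text
clock: 19.7
eef_pos: [0.6631, 0.0246, 0.0114]
tcp_rot: [0.0, 0.992, 0.124, 0.002]
force: [-0.3, 0.1, -0.4]
opening: 0.0595
finger_force: 0.0
```

Emit:
{"method": "step_arm", "body": {
  "targets": [
    [[1,0,0,0,0],[1,0,0,0,0],[1,0,0,0,0],[1,0,0,-1,0],[1,0,0,-4,0],[1,0,0,-8,0],[1,0,0,-8,0],[1,0,0,-8,0]]
  ]
}}

```text
clock: 20.5
eef_pos: [0.6627, 0.0243, 0.0909]
tcp_rot: [0.0, 0.992, 0.124, 0.001]
force: [-0.5, -0.3, -2.2]
opening: 0.0322
finger_force: 40.1
```

```bash
python3 - <<'E'
from h import *
s=state(); print(s["clock"],s["eef_pos"],yaw(s),s["opening"],s["force"])
p=bp(0,-69-23); print(p)
rows([(*p,89,-3.2),(*p,25,-3.2)])
E
```

```text
20.5 [0.66265394 0.02432016 0.09092236] 14.24640717714459 0.032231035468993786 [-0.50897134 -0.26626774 -2.22969006]
[484.86442154 105.1434497 ]
dx -15.24 dy -12.21 dz 0.19 turn 17.4
dx -15.24 dy -12.21 dz 6.59 turn 17.4
```

Emit:
{"method": "step_arm", "body": {
  "targets": [
    [[1,-4,-3,0,4.5],[1,-8,-6,0,9],[1,-12,-9,0,13.5],[1,-15.2,-12.2,0,17.4],[1,-15.2,-12.2,2,17.4],[1,-15.2,-12.2,4.5,17.4],[1,-15.2,-12.2,6.2,17.4],[1,-15.2,-12.2,6.2,17.4]]
  ]
}}

```text
clock: 21.3
eef_pos: [0.4803, 0.1052, 0.0237]
tcp_rot: [0.0, 1.0, -0.027, -0.004]
force: [-1.3, 0.1, -2.0]
opening: 0.0324
finger_force: 40.7
```

Emit:
{"method": "step_arm", "body": {
  "targets": [
    [[1,0,0,0,0],[1,0,0,0.1,0],[1,0,0,0.1,0],[1,0,0,0.2,0],[1,0,0,0.2,0],[1,0,0,0.3,0],[1,0,0,0.3,0],[1,0,0,0.3,0]]
  ]
}}

```text
clock: 22.1
eef_pos: [0.4843, 0.1054, 0.0243]
tcp_rot: [-0.0, 1.0, -0.027, -0.0]
force: [0.1, 0.1, -0.7]
opening: 0.0324
finger_force: 40.7
```

```bash
python3 - <<'E'
from h import *
s=state(); print(s["clock"],s["eef_pos"],yaw(s),s["opening"],s["force"]); print((s["eef_pos"][:2]*1000-STOP)@YH)
E
```

```text
22.1 [0.48429751 0.1053682  0.02427432] -3.1491718019860726 0.03242293104221428 [ 0.06166512  0.13807351 -0.70327587]
-91.80724788162274
```

Emit:
{"method": "step_arm", "body": {
  "targets": [
    [[0.8,0,0,0,0],[0.6,0,0,0,0],[0.4,0,0,0,0],[0.4,0,0,0,0],[0.4,0,0,0,0],[0.4,0,0,-2,0],[0.4,0,0,-5,0],[0.4,0,0,-6,0]]
  ]
}}

```text
clock: 22.9
eef_pos: [0.4866, 0.1055, 0.087]
tcp_rot: [-0.0, 1.0, -0.027, 0.003]
force: [0.0, -0.2, 1.0]
opening: 0.0514
finger_force: 0.0
```

Emit:
{"method": "step_arm", "body": {
  "targets": [
    [[1,0,2,0,0],[1,0,5,0,0],[1,0,5,0,0],[1,0,5,1,0],[1,0,5,4,0],[1,0,5,6,0],[1,0,5,6,0],[1,0,4.5,6,0]]
  ]
}}

```text
clock: 23.7
eef_pos: [0.4812, 0.0609, 0.0235]
tcp_rot: [-0.0, 1.0, -0.027, -0.001]
force: [0.6, 0.5, 0.3]
opening: 0.0004
finger_force: 0.0
```

Emit:
{"method": "step_arm", "body": {
  "targets": [
    [[1,0,-0.5,0,0],[1,0,-1,0,0],[1,0,-1.5,0,0],[1,0,-2,0,0],[1,0,-2.5,0,0],[1,0,-2.9,0,0],[1,0,-3.3,0,0],[1,0,-3.6,0,0]]
  ]
}}

```text
clock: 24.5
eef_pos: [0.4839, 0.0967, 0.0243]
tcp_rot: [-0.0, 1.0, -0.027, -0.0]
force: [0.3, -0.5, -0.0]
opening: 0.0002
finger_force: 0.0
```

Emit:
{"method": "step_arm", "body": {
  "targets": [
    [[1,0,-0.1,0,0],[1,0,-0.1,0,0],[1,0,-0.2,0,0],[1,0,-0.2,0,0],[1,0,-0.3,0,0],[1,0,-0.3,0,0],[1,0,-0.4,0,0],[1,0,-0.4,0,0]]
  ]
}}

```text
clock: 25.3
eef_pos: [0.484, 0.0988, 0.0243]
tcp_rot: [0.001, 1.0, -0.027, -0.0]
force: [-1.4, -7.6, 1.5]
opening: 0.0003
finger_force: 3.8
```

```bash
python3 - <<'E'
from h import *
s=state(); print(s["clock"],s["eef_pos"],s["force"]); print((s["eef_pos"][:2]*1000-STOP)@YH)
cols(pts(camera("wrist"),s)); 
W=pts(camera("top")); cols(W); np.save("t2.npy",W); z=np.nan_to_num(W[...,2]); m=(z>0.012)&(z<.1); m[:,:380]=0; m[340:]=0; m[:,500:]=0; comps(W,m,80)
rows([(412,-206,100,-9.7)])
E
```

```text
25.3 [0.48395167 0.0987628  0.02428877] [-1.43484338 -7.59511312  1.47635389]
-98.42165161951728
end 1 [(-69.0, 9511), (-25.0, 9094)]
end -1 [(-11.8, 60)]
end 1 []
end -1 [(-69.7, 100), (-25.8, 109)]
px [469. 169.] bbox [449 136  44  63] ctr [ 707.3 -356.5] size [ 72. 122.] ax -15.6 zmed 0.0793
px [391. 161.] bbox [380 142  26  41] ctr [ 734.6 -178.1] size [58. 87.] ax -5.0 zmed 0.0506
px [475. 240.] bbox [459 225  32  32] ctr [ 538.1 -350.5] size [36. 61.] ax -40.9 zmed 0.034
px [401. 241.] bbox [391 227  20  31] ctr [ 544.5 -185.2] size [62. 37.] ax 5.2 zmed 0.0335
px [474. 292.] bbox [454 264  42  56] ctr [ 424.5 -334.3] size [120.  45.] ax 20.9 zmed 0.0398
px [417. 301.] bbox [405 273  24  56] ctr [ 411.6 -205.6] size [ 44. 120.] ax -10.2 zmed 0.0402
dx -5.53 dy 30.82 dz -7.57 turn 6.6
```

Emit:
{"method": "step_arm", "body": {
  "targets": [
    [[1,0,1.5,0,0],[1,0,3,-2,0],[1,0,4,-6,0],[0,-1,8,-7.6,3],[0,-2,12.5,-7.6,6.6],[0,-3,17,-7.6,6.6],[0,-4,21.5,-7.6,6.6],[0,-5,26,-7.6,6.6]]
  ]
}}

```text
clock: 26.2
eef_pos: [0.4196, -0.1577, 0.1006]
tcp_rot: [-0.0, 0.996, -0.085, 0.001]
force: [0.9, -0.9, 0.2]
opening: 0.0722
finger_force: 0.0
```

Emit:
{"method": "step_arm", "body": {
  "targets": [
    [[0,-0.5,4,0,0],[0,0,4.8,0,0],[0,0,4.8,0,0],[0,0,4.8,0,0],[0,0,4.8,0,0],[0,0,4.8,0,0],[0,0,4.8,0,0],[0,0,4.8,0,0]]
  ]
}}

```text
clock: 27.0
eef_pos: [0.4119, -0.2032, 0.1003]
tcp_rot: [-0.0, 0.996, -0.084, -0.0]
force: [0.4, -0.3, -0.1]
opening: 0.0856
finger_force: 0.0
```

```bash
python3 - <<'E'
from h import *
s=state(); print(s["clock"],s["eef_pos"],yaw(s))
look("w6",0.008); rows([(411.6,-205.6,9,-10)])
E
```

```text
27.0 [ 0.41190298 -0.20315712  0.10026946] -9.681805581731439
px [240.  33.] bbox [186   0 103  80] ctr [ 527.5 -186. ] size [33. 36.] ax -85.4 zmed 0.0203
px [560.  11.] bbox [512   0  88  34] ctr [ 511.  -333.1] size [36. 13.] ax 76.9 zmed 0.0119
px [ 28. 225.] bbox [  0  44  87 278] ctr [462.4 -57.3] size [ 49. 157.] ax -22.3 zmed 0.0124
px [565. 186.] bbox [480  66 160 241] ctr [ 424.5 -335.2] size [122.  46.] ax 19.9 zmed 0.0397
px [324. 250.] bbox [280 141  90 230] ctr [ 411.4 -205.9] size [ 45. 121.] ax -10.0 zmed 0.0401
px [113. 424.] bbox [  0 324 202 156] ctr [ 433.4 -158.5] size [39. 40.] ax -47.2 zmed 0.1652
px [526. 424.] bbox [438 324 202 156] ctr [ 417.4 -253.6] size [40. 39.] ax 27.1 zmed 0.1652
px [320. 472.] bbox [229 463 182  17] ctr [ 422.2 -205.4] size [37.  5.] ax 80.8 zmed 0.1758
dx 0.01 dy 0.23 dz 9.13 turn 0.3
```

Emit:
{"method": "step_arm", "body": {
  "targets": [
    [[0,0,0.2,4,0],[0,0,0.2,7,0],[0,0,0.2,8.7,0],[0,0,0.2,9.1,0],[0,0,0.2,9.1,0],[1,0,0.2,9.1,0],[1,0,0.2,9.1,0],[1,0,0.2,9.1,0]]
  ]
}}

```text
clock: 27.85
eef_pos: [0.4123, -0.2064, 0.0104]
tcp_rot: [0.001, 0.996, -0.085, 0.001]
force: [0.2, -0.3, -0.6]
opening: 0.044
finger_force: 0.0
```

Emit:
{"method": "step_arm", "body": {
  "targets": [
    [[1,0,0,0,0],[1,0,0,0,0],[1,0,0,-1,0],[1,0,0,-4,0],[1,0,0,-8,0],[1,0,0,-8,0],[1,0,0,-8,0],[1,0,0,-8,0]]
  ]
}}

```text
clock: 28.65
eef_pos: [0.4103, -0.2049, 0.0883]
tcp_rot: [-0.001, 0.996, -0.085, -0.001]
force: [-0.5, 0.4, -2.0]
opening: 0.0327
finger_force: 40.2
```

```bash
python3 - <<'E'
from h import *
s=state(); print(s["clock"],s["eef_pos"],yaw(s),s["opening"],s["force"])
p=bp(0,-115-23); print(p)
rows([(*p,89,-3.2),(*p,25,-3.2)])
E
```

```text
28.65 [ 0.41030012 -0.20493294  0.08825202] -9.7487332951991 0.03267570247925233 [-0.46523722  0.37906198 -2.04731479]
[482.29663231  59.21517454]
dx 2.62 dy -27.25 dz -0.07 turn -6.5
dx 2.62 dy -27.25 dz 6.33 turn -6.5
```

Emit:
{"method": "step_arm", "body": {
  "targets": [
    [[1,0.4,-4.5,0,-1],[1,0.8,-9,0,-2],[1,1.2,-13.5,0,-3],[1,1.6,-18,0,-4],[1,2,-22.5,0,-5],[1,2.6,-27.3,0,-6.5],[1,2.6,-27.3,1.5,-6.5],[1,2.6,-27.3,4,-6.5]]
  ]
}}

```text
clock: 29.45
eef_pos: [0.4839, 0.0608, 0.0487]
tcp_rot: [0.0, 1.0, -0.026, 0.001]
force: [1.0, 0.1, -0.6]
opening: 0.0326
finger_force: 40.4
```

Emit:
{"method": "step_arm", "body": {
  "targets": [
    [[1,0,0,1.5,0],[1,0,0,2.2,0],[1,0,0,2.2,0],[1,0,0,2.3,0],[1,0,0,2.4,0],[1,0,0,2.5,0],[1,0,0,2.6,0],[1,0,0,2.6,0]]
  ]
}}

```text
clock: 30.25
eef_pos: [0.4834, 0.0588, 0.0235]
tcp_rot: [-0.0, 1.0, -0.028, 0.0]
force: [-0.6, -0.7, -0.7]
opening: 0.0325
finger_force: 40.4
```

```bash
python3 - <<'E'
from h import *
s=state(); print(s["clock"],s["eef_pos"],yaw(s),s["opening"],s["force"]); print((s["eef_pos"][:2]*1000-STOP)@YH)
E
```

```text
30.25 [0.48340554 0.05884203 0.02350627] -3.252794033656719 0.03252767452750964 [-0.61041759 -0.66151943 -0.71262221]
-138.31065960831202
```

Emit:
{"method": "step_arm", "body": {
  "targets": [
    [[1,0,0,0.1,0],[0.8,0,0,0.1,0],[0.6,0,0,0.1,0],[0.4,0,0,0.1,0],[0.4,0,0,0.1,0],[0.4,0,0,-2,0],[0.4,0,0,-5,0],[0.4,0,0,-6,0]]
  ]
}}

```text
clock: 31.05
eef_pos: [0.4855, 0.0588, 0.086]
tcp_rot: [0.0, 1.0, -0.028, 0.003]
force: [1.1, 0.0, 0.2]
opening: 0.0511
finger_force: 0.0
```

Emit:
{"method": "step_arm", "body": {
  "targets": [
    [[1,0,2,0,0],[1,0,5,0,0],[1,0,5,0,0],[1,0,5,1,0],[1,0,5,4,0],[1,0,5,6,0],[1,0,5,6,0],[1,0,4.5,6,0]]
  ]
}}

```text
clock: 31.85
eef_pos: [0.4801, 0.0145, 0.0225]
tcp_rot: [-0.0, 1.0, -0.028, -0.001]
force: [0.7, -0.3, 0.6]
opening: 0.0001
finger_force: 0.0
```

Emit:
{"method": "step_arm", "body": {
  "targets": [
    [[1,0,-0.5,0,0],[1,0,-1,0,0],[1,0,-1.5,0,0],[1,0,-2,0,0],[1,0,-2.5,0,0],[1,0,-2.9,0,0],[1,0,-3.3,0,0],[1,0,-3.6,0,0]]
  ]
}}

```text
clock: 32.65
eef_pos: [0.4827, 0.0503, 0.0233]
tcp_rot: [-0.0, 1.0, -0.028, -0.0]
force: [-1.0, 0.5, -0.1]
opening: -0.0001
finger_force: 0.0
```

Emit:
{"method": "step_arm", "body": {
  "targets": [
    [[1,0,-0.1,0,0],[1,0,-0.1,0,0],[1,0,-0.2,0,0],[1,0,-0.2,0,0],[1,0,-0.3,0,0],[1,0,-0.3,0,0],[1,0,-0.3,0,0],[1,0,-0.3,0,0]]
  ]
}}

```text
clock: 33.45
eef_pos: [0.4829, 0.0525, 0.0233]
tcp_rot: [0.0, 1.0, -0.028, -0.0]
force: [0.6, -3.2, -0.4]
opening: -0.0001
finger_force: 1.5
```

```bash
python3 - <<'E'
from h import *
s=state(); print(s["clock"],s["eef_pos"],s["force"]); print((s["eef_pos"][:2]*1000-STOP)@YH)
cols(pts(camera("wrist"),s)); 
W=pts(camera("top")); cols(W); z=np.nan_to_num(W[...,2]); m=(z>0.012)&(z<.1); m[:,:380]=0; m[340:]=0; m[:,500:]=0; comps(W,m,80)
rows([(424.5,-335,100,20)])
E
```

```text
33.45 [0.48292146 0.05248384 0.02327207] [ 0.63859345 -3.17586185 -0.4382898 ]
-144.68596167731866
end 1 [(-115.1, 9375), (-71.8, 8792)]
end -1 [(-55.4, 32), (-37.9, 88)]
end 1 [(-20.9, 129)]
end -1 [(-117.0, 91), (-77.2, 43), (-13.9, 66)]
px [469. 169.] bbox [448 136  45  63] ctr [ 707.8 -356.4] size [ 71. 122.] ax -15.1 zmed 0.0792
px [391. 161.] bbox [380 142  26  41] ctr [ 734.9 -178.3] size [58. 88.] ax -4.8 zmed 0.0507
px [475. 240.] bbox [459 225  32  31] ctr [ 537.6 -349.8] size [37. 63.] ax -41.0 zmed 0.0335
px [401. 241.] bbox [391 227  20  31] ctr [ 543.8 -185.3] size [63. 37.] ax 4.1 zmed 0.033
px [474. 292.] bbox [454 264  42  56] ctr [ 424.5 -334.5] size [120.  44.] ax 19.4 zmed 0.0398
dx -3.64 dy 39.02 dz -7.67 turn -23.2
```

Column 3 is home. On to the fourth column.

Emit:
{"method": "step_arm", "body": {
  "targets": [
    [[1,0,1.5,0,0],[1,0,3,-2,0],[1,0,4,-6,0],[0,-0.5,8,-7.6,-4],[0,-1,12.5,-7.6,-8],[0,-1.5,17,-7.6,-12],[0,-2,21.5,-7.6,-16],[0,-2.5,26,-7.6,-20]]
  ]
}}

```text
clock: 34.35
eef_pos: [0.4431, -0.2064, 0.0996]
tcp_rot: [-0.0, 0.989, 0.147, 0.001]
force: [1.2, -0.2, -0.1]
opening: 0.0725
finger_force: 0.0
```

```bash
python3 - <<'E'
from h import *
x=np.array([482.9,52.5]); a=np.radians(-3.25); t=np.array([np.cos(a),np.sin(a)]); u=np.array([np.sin(a),-np.cos(a)])
p=x-25*t+260*u; print(p); rows([(424.5,-335,100,20)],start=(*p,99.3,16.75))
E
```

```text
[ 443.20008347 -205.66451466]
dx -5.52 dy 11.85 dz -0.07 turn -3.2
```

Emit:
{"method": "step_arm", "body": {
  "targets": [
    [[0,-2,4,0,-3],[0,-4,8,0,-3],[0,-5.5,11.8,0,-3],[0,-5.5,11.8,1,-3],[0,-5.5,11.8,4,-3],[0,-5.5,11.8,7,-3],[0,-5.5,11.8,9,-3],[0,-5.5,11.8,9,-3]]
  ]
}}

```text
clock: 35.15
eef_pos: [0.4223, -0.3303, 0.0057]
tcp_rot: [-0.004, 0.985, 0.172, -0.002]
force: [-1.2, 0.7, -0.7]
opening: 0.0856
finger_force: 0.0
```

Emit:
{"method": "step_arm", "body": {
  "targets": [
    [[1,0,0,0,0],[1,0,0,0,0],[1,0,0,0,0],[1,0,0,0,0],[1,0,0,0,0],[1,0,0,-1,0],[1,0,0,-4,0],[1,0,0,-8,0]]
  ]
}}

```text
clock: 35.95
eef_pos: [0.4225, -0.332, 0.0879]
tcp_rot: [-0.003, 0.985, 0.171, -0.002]
force: [0.5, -0.5, -1.3]
opening: 0.0325
finger_force: 40.1
```

```bash
python3 - <<'E'
from h import *
s=state(); print(s["clock"],s["eef_pos"],yaw(s),s["opening"],s["force"])
p=bp(0,-161-23); print(p)
rows([(*p,89,-3.2)],start=(424.5,-335,89,20))
E
```

```text
35.95 [ 0.42254939 -0.33203869  0.08793133] 19.739130716874456 0.032486723280325924 [ 0.47934306 -0.48851643 -1.30446342]
[479.72884308  13.28689939]
dx 17.10 dy -30.84 dz -0.00 turn 23.2
```

Emit:
{"method": "step_arm", "body": {
  "targets": [
    [[1,2.3,-4.1,0,3],[1,4.6,-8.2,0,6],[1,6.9,-12.3,0,9],[1,9.2,-16.5,0,12],[1,11.4,-20.6,0,16],[1,13.7,-24.7,0,20],[1,16,-28.8,0,23],[1,17.1,-30.8,0,23]]
  ]
}}

```text
clock: 36.75
eef_pos: [0.4809, 0.017, 0.0895]
tcp_rot: [-0.001, 1.0, -0.027, -0.0]
force: [-0.2, -0.7, -2.3]
opening: 0.0328
finger_force: 40.3
```

Emit:
{"method": "step_arm", "body": {
  "targets": [
    [[1,0,0,0,0],[1,0,0,1,0],[1,0,0,4,0],[1,0,0,5.5,0],[1,0,0,6,0],[1,0,0,6,0],[1,0,0,6,0],[1,0,0,6,0]]
  ]
}}

```text
clock: 37.55
eef_pos: [0.4825, 0.013, 0.0303]
tcp_rot: [0.0, 1.0, -0.029, 0.001]
force: [0.0, -0.4, -1.1]
opening: 0.0327
finger_force: 40.3
```

```bash
python3 - <<'E'
from h import *
s=state(); print(s["clock"],s["eef_pos"],yaw(s),s["opening"],s["force"]); print((s["eef_pos"][:2]*1000-STOP)@YH)
W=pts(camera("wrist"),s);cols(W)
p=bp(0,-184); rows([(*p,22,-3.2)])
E
```

```text
37.55 [0.48248274 0.01300106 0.03028213] -3.2862737722959885 0.0326772235555775 [ 0.00378547 -0.36750552 -1.09126915]
-184.13166814343094
end 1 [(-184.6, 7188), (-116.1, 8375)]
end -1 [(-201.6, 198), (-184.7, 4), (-167.8, 199), (-117.5, 89), (-78.7, 868)]
dx -0.27 dy 0.00 dz 0.83 turn -0.1
```

Emit:
{"method": "step_arm", "body": {
  "targets": [
    [[1,0,0,0.3,0],[1,0,0,0.5,0],[1,0,0,0.6,0],[1,0,0,0.7,0],[1,0,0,0.7,0],[1,0,0,0.8,0],[1,0,0,0.8,0],[1,0,0,0.8,0]]
  ]
}}

```text
clock: 38.4
eef_pos: [0.4813, 0.0136, 0.0228]
tcp_rot: [0.0, 1.0, -0.028, -0.001]
force: [-6.5, 0.8, 13.1]
opening: 0.0328
finger_force: 41.9
```

```bash
python3 - <<'E'
from h import *
s=state(); print(s["clock"],s["eef_pos"],yaw(s),s["opening"],s["force"]); print((s["eef_pos"][:2]*1000-STOP)@YH)
E
```

```text
38.4 [0.48130733 0.01363475 0.02284048] -3.2273794892593073 0.032810213004659 [-6.51719039  0.80906471 13.1157134 ]
-183.56457346877954
```

Emit:
{"method": "step_arm", "body": {
  "targets": [
    [[1,0,0,-0.1,0],[0.8,0,0,-0.1,0],[0.6,0,0,-0.1,0],[0.4,0,0,-0.1,0],[0.4,0,0,-0.1,0],[0.4,0,0,-2,0],[0.4,0,0,-5,0],[0.4,0,0,-6,0]]
  ]
}}

```text
clock: 39.2
eef_pos: [0.4835, 0.0132, 0.0836]
tcp_rot: [0.0, 1.0, -0.028, 0.002]
force: [-0.1, -0.6, 0.1]
opening: 0.0514
finger_force: 0.0
```

Emit:
{"method": "step_arm", "body": {
  "targets": [
    [[1,0,2,0,0],[1,0,5,0,0],[1,0,5,0,0],[1,0,5,1,0],[1,0,5,4,0],[1,0,5,6,0],[1,0,5,6,0],[1,0,4.5,6,0]]
  ]
}}

```text
clock: 40.0
eef_pos: [0.4782, -0.0308, 0.0205]
tcp_rot: [-0.0, 1.0, -0.028, -0.001]
force: [1.2, 0.3, 0.4]
opening: -0.0002
finger_force: 0.0
```

Emit:
{"method": "step_arm", "body": {
  "targets": [
    [[1,0,-0.5,0,0],[1,0,-1,0,0],[1,0,-1.5,0,0],[1,0,-2,0,0],[1,0,-2.5,0,0],[1,0,-2.9,0,0],[1,0,-3.3,0,0],[1,0,-3.6,0,0]]
  ]
}}

```text
clock: 40.8
eef_pos: [0.4809, 0.0049, 0.0213]
tcp_rot: [-0.0, 1.0, -0.028, -0.0]
force: [0.8, -0.0, -0.3]
opening: 0.0002
finger_force: 0.0
```

Emit:
{"method": "step_arm", "body": {
  "targets": [
    [[1,0,-0.1,0,0],[1,0,-0.1,0,0],[1,0,-0.2,0,0],[1,0,-0.2,0,0],[1,0,-0.2,0,0],[1,0,-0.3,0,0],[1,0,-0.3,0,0],[1,0,-0.3,0,0]]
  ]
}}

```text
clock: 41.6
eef_pos: [0.4811, 0.0066, 0.0213]
tcp_rot: [0.001, 1.0, -0.028, -0.0]
force: [-0.6, -5.3, 0.3]
opening: -0.0001
finger_force: 2.6
```

```bash
python3 - <<'E'
from h import *
s=state(); print(s["clock"],s["eef_pos"],s["force"]); print((s["eef_pos"][:2]*1000-STOP)@YH)
cols(pts(camera("wrist"),s)); 
W=pts(camera("top")); cols(W); z=np.nan_to_num(W[...,2]); m=(z>0.008)&(z<.1); m[:,:380]=0; m[340:]=0; m[:,500:]=0; comps(W,m,80)
for a,b in(((459,225),(492,258)),((391,225),(411,260))):
    s_=W[a[1]:b[1],a[0]:b[0]]*1000; q=s_.reshape(-1,3); h=q[q[:,2]>43]; print("heel",h.mean(0),"all",q[q[:,2]>10].mean(0))
E
```

```text
41.6 [0.48109232 0.00659415 0.02133646] [-0.56378673 -5.25277317  0.28935311]
-190.60620376592033
end 1 [(-161.1, 9412), (-118.2, 8632)]
end -1 [(-84.5, 32)]
end 1 [(-69.8, 153), (-24.3, 165)]
end -1 [(-162.2, 60), (-66.5, 151), (-23.6, 171)]
px [469. 169.] bbox [448 136  45  63] ctr [ 707.6 -356.9] size [ 72. 122.] ax -15.7 zmed 0.0791
px [391. 162.] bbox [380 142  26  41] ctr [ 734.8 -178.4] size [59. 87.] ax -5.0 zmed 0.0506
px [474. 241.] bbox [458 225  33  34] ctr [ 536.3 -348.7] size [36. 69.] ax -41.3 zmed 0.0318
px [401. 242.] bbox [391 227  20  33] ctr [ 543.1 -185.2] size [66. 37.] ax 4.6 zmed 0.0313
heel [ 552.07242514 -362.61303156   45.34934574] all [ 537.95025236 -349.02437694   31.69417092]
heel [ 563.9383333  -182.83151491   45.45600006] all [ 544.61264095 -183.54968542   31.34295145]
```

All four columns are in the row (y ≈ −23, −69, −115, −161). Next are the chocks, beginning with the farther one. I retreat and hover over it while turning the tool to the chock's direction.

Emit:
{"method": "step_arm", "body": {
  "targets": [
    [[1,0,1.5,0,0],[1,0,3,-2,-8],[1,0,4,-6,-16],[0,0.5,8,-10,-24],[0,1,12.5,-10,-32],[0,1.5,17,-10,-40],[0,2,21.5,-10,-48],[0,2,22,-10,-56]]
  ]
}}

```text
clock: 42.5
eef_pos: [0.4896, -0.2182, 0.1222]
tcp_rot: [0.002, 0.896, 0.445, 0.001]
force: [-0.0, 1.2, -0.2]
opening: 0.0723
finger_force: 0.0
```

Emit:
{"method": "step_arm", "body": {
  "targets": [
    [[0,0,0,0,-8.5],[0,0,0,0,-17],[0,0,0,0,-25.5],[0,0,0,0,-34],[0,0,0,0,-42.5],[0,0,0,0,-51],[0,0,0,0,-59.5],[0,0,0,0,-68]]
  ]
}}

```text
clock: 43.3
eef_pos: [0.4887, -0.2127, 0.1211]
tcp_rot: [-0.0, 0.492, 0.871, 0.001]
force: [-0.2, 0.4, -0.4]
opening: 0.0857
finger_force: 0.0
```

```bash
python3 - <<'E'
from h import *
s=state(); print(s["clock"],s["eef_pos"],yaw(s),s["joint_pos"].round(2))
rows([(541,-353,120,138.7)])
E
```

```text
43.3 [ 0.4886728  -0.21265995  0.12106457] 121.08721817513374 [-0.57  0.24  1.75  0.    1.16 -1.12]
dx -14.72 dy -2.77 dz 0.11 turn -17.6
```

Emit:
{"method": "step_arm", "body": {
  "targets": [
    [[0,-4,-0.8,0,-5],[0,-8,-1.6,0,-10],[0,-12,-2.3,0,-15],[0,-14.7,-2.8,0,-17.6],[0,-14.7,-2.8,0,-17.6],[0,-14.7,-2.8,0,-17.6],[0,-14.7,-2.8,0,-17.6],[0,-14.7,-2.8,0,-17.6]]
  ]
}}

```text
clock: 44.1
eef_pos: [0.5394, -0.3524, 0.121]
tcp_rot: [-0.001, 0.355, 0.935, 0.0]
force: [0.6, -0.4, 0.5]
opening: 0.0857
finger_force: 0.0
```

```bash
cat >> h.py <<'E'
def chock(W, near):
    "heel top plate (18 x 36, z~44) centre and axis -> chock grip point (x=-10), yaw towards toe"
    P=W.reshape(-1,3)*1000; P=P[np.isfinite(P[:,2])]; P=P[np.hypot(*(P[:,:2]-near).T)<60]
    for zz,zr in ((0,50),):
        a=P[(P[:,2]>zz+4)&(P[:,2]<zr)]; r=cv2.minAreaRect(a[:,:2].astype(np.float32)); b=cv2.boxPoints(r); e=max((b[1]-b[0],b[2]-b[1]),key=lambda t:np.hypot(*t)); u=e/np.hypot(*e)
        top=a[a[:,2]>a[:,2].max()-4]; c=top[:,:2].mean(0)
        if (np.array(r[0])-c)@u<0: u=-u
        v=np.array([-u[1],u[0]]); t=top[:,:2]@u; w=a[:,:2]@v; L=a[:,:2]@u
        print("rect",np.round(r[0],1),np.round(r[1],1),"yaw",np.degrees(np.arctan2(u[1],u[0])).round(1),"zmax",a[:,2].max().round(1))
        he=np.percentile(t,2); toe=np.percentile(L,99.5); mid=(np.percentile(w,1)+np.percentile(w,99))/2
        print("heel plate extent",(np.percentile(t,98)-he).round(1),"len",(toe-he).round(1),"grip from heel",(u*(he+25)+v*mid).round(1))
E
python3 - <<'E'
from h import *
s=state(); print(s["clock"],s["eef_pos"],yaw(s))
c=camera("wrist"); cv2.imwrite("pics/w7.png",c["pixels"]); W=pts(c,s); np.save("w7.npy",W); chock(W,(534,-347)); print(np.array(c["mount"]).round(3))
rows([(541,-353,6,138.7)])
E
```

```text
44.1 [ 0.53937221 -0.35236025  0.12103174] 138.39804950209384
rect [ 535.1 -346.9] [36.1 69.4] yaw 139.0 zmax 46.1
heel plate extent 20.5 len 67.5 grip from heel [ 541.9 -352.8]
[[ 0.001  0.948  0.318  0.081]
 [ 1.    -0.001 -0.    -0.   ]
 [ 0.     0.318 -0.948 -0.143]
 [ 0.     0.     0.     1.   ]]
dx -0.14 dy 0.06 dz 11.52 turn -0.3
```

View pics/w7.png

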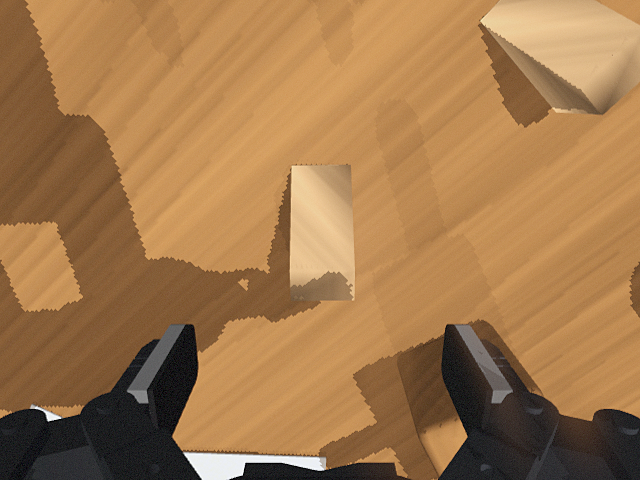

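The chock is centred at (322,232), toe up, between the fingers.

Emit:
{"method": "step_arm", "body": {
  "targets": [
    [[0,-0.1,0,4,-0.5],[0,-0.1,0,8,-0.5],[0,-0.1,0,10.5,-0.5],[0,-0.1,0,11.4,-0.5],[0,-0.1,0,11.4,-0.5],[1,-0.1,0,11.4,-0.5],[1,-0.1,0,11.4,-0.5],[1,-0.1,0,11.4,-0.5]]
  ],
  "squeeze": 30
}}

```text
clock: 44.95
eef_pos: [0.5417, -0.3556, 0.0094]
tcp_rot: [0.002, 0.351, 0.936, -0.001]
force: [0.2, -0.3, 0.6]
opening: 0.044
finger_force: 0.0
```

Emit:
{"method": "step_arm", "body": {
  "targets": [
    [[1,0,0,0,0],[1,0,0,0,0],[1,0,0,0,0],[1,0,0,-2,0],[1,0,0,-5,0],[1,0,0,-8,0],[1,0,0,-8,0],[1,0,0,-8,0]]
  ]
}}

```text
clock: 45.75
eef_pos: [0.5407, -0.3548, 0.0879]
tcp_rot: [0.001, 0.351, 0.936, -0.0]
force: [-0.3, 1.1, -0.7]
opening: 0.0358
finger_force: 30.7
```

```bash
python3 - <<'E'
from h import *
s=state(); print(s["clock"],s["eef_pos"],yaw(s),s["opening"],s["force"])
p=bp(-45,-232); q=bp(45,-232); print(p,q)
rows([(*q,88,86.8)])
E
```

```text
45.75 [ 0.54065746 -0.35479173  0.08786144] 138.84631026901954 0.03584448183524345 [-0.31459366  1.14687431 -0.65212189]
[432.11957645 -32.12628957] [521.97924523 -37.15022501]
dx 22.31 dy 22.69 dz -0.01 turn 52.0
```

Emit:
{"method": "step_arm", "body": {
  "targets": [
    [[1,3.2,3.2,0,7.5],[1,6.4,6.4,0,15],[1,9.6,9.7,0,22.5],[1,12.8,13,0,30],[1,16,16.2,0,38],[1,19.2,19.5,0,45],[1,22.3,22.7,0,52],[1,22.3,22.7,0,52]]
  ]
}}

```text
clock: 46.55
eef_pos: [0.5185, -0.0313, 0.0846]
tcp_rot: [-0.003, 0.725, 0.689, -0.001]
force: [-0.4, -0.3, -1.3]
opening: 0.0352
finger_force: 30.6
```

Emit:
{"method": "step_arm", "body": {
  "targets": [
    [[1,0,0,0,0],[1,0,0,3,0],[1,0,0,5,0],[1,0,0,6,0],[1,0,0,6.2,0],[1,0,0,6.2,0],[1,0,0,6.2,0],[1,0,0,6.2,0]]
  ]
}}

```text
clock: 47.35
eef_pos: [0.5229, -0.0373, 0.0264]
tcp_rot: [0.001, 0.726, 0.687, 0.001]
force: [0.3, 0.0, -0.3]
opening: 0.0357
finger_force: 30.7
```

```bash
python3 - <<'E'
from h import *
s=state(); print(s["clock"],s["eef_pos"],yaw(s),s["opening"],s["force"])
d=s["eef_pos"][:2]*1000-STOP; print(d@XH,d@YH)
c=camera("wrist"); cv2.imwrite("pics/w8.png",c["pixels"]); W=pts(c,s); np.save("w8.npy",W)
cols(W)
E
```

```text
47.35 [ 0.52294004 -0.03727444  0.02640045] 86.84203969483072 0.03568065051252969 [ 0.28842673  0.03475353 -0.25313738]
45.96622613125135 -232.07039068041323
end 1 [(-237.7, 7070), (-161.5, 11348), (-130.0, 948)]
end -1 [(-162.4, 2406)]
```

View pics/w8.png

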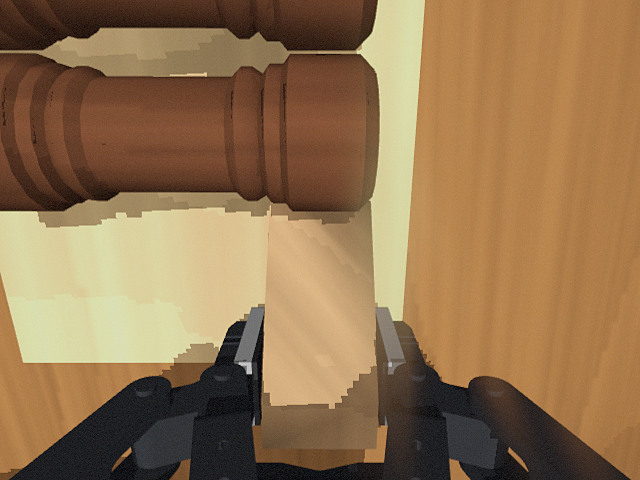

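The chock is square, at (320,330), with its toe facing the collar at (320,130). I lower it to the board and slide it in.

Emit:
{"method": "step_arm", "body": {
  "targets": [
    [[1,0,0,0.2,0],[1,0,0,0.4,0],[1,0,0,0.4,0],[1,0,0,0.5,0],[1,0,0,0.5,0],[1,0,0,0.6,0],[1,0,0,0.6,0],[1,0,0,0.6,0]]
  ]
}}

```text
clock: 48.2
eef_pos: [0.5219, -0.0368, 0.0211]
tcp_rot: [-0.0, 0.726, 0.688, -0.0]
force: [-6.2, 2.1, 13.0]
opening: 0.0356
finger_force: 32.4
```

```bash
python3 - <<'E'
from h import *
s=state(); print(s["clock"],s["eef_pos"],yaw(s),s["opening"],s["force"])
d=s["eef_pos"][:2]*1000-STOP; print(d@XH,d@YH)
E
```

```text
48.2 [ 0.52187966 -0.03676288  0.02108579] 86.86848667610636 0.03555509765119067 [-6.16498821  2.12127599 13.03343353]
44.87894866495412 -231.61881481421685
```

Emit:
{"method": "step_arm", "body": {
  "targets": [
    [[1,0,0,-0.1,0],[1,0.4,0,-0.1,0],[1,0.7,0,-0.1,0],[1,1,0,-0.1,0],[1,1.2,0,-0.1,0],[1,1.3,0,-0.1,0],[1,1.4,0,-0.1,0],[1,1.4,0,-0.1,0]]
  ]
}}

```text
clock: 49.0
eef_pos: [0.5239, -0.0233, 0.0211]
tcp_rot: [0.001, 0.726, 0.688, 0.0]
force: [-1.1, -2.0, 5.3]
opening: 0.0356
finger_force: 31.4
```

```bash
python3 - <<'E'
from h import *
s=state(); print(s["clock"],s["eef_pos"],yaw(s),s["opening"],s["force"])
d=s["eef_pos"][:2]*1000-STOP; print(d@XH,d@YH)
E
```

```text
49.0 [ 0.52391484 -0.02334146  0.02110728] 86.88143305065033 0.03558589383114845 [-1.05779379 -1.96440819  5.30604672]
46.16175259458806 -218.10471912989266
```

Emit:
{"method": "step_arm", "body": {
  "targets": [
    [[1,0.1,0,0,0],[1,0.1,0,0,0],[1,0.15,0,0,0],[1,0.15,0,0,0],[1,0.2,0,0,0],[1,0.2,0,0,0],[1,0.2,0,0,0],[1,0.2,0,0,0]]
  ]
}}

```text
clock: 49.8
eef_pos: [0.5241, -0.0223, 0.0211]
tcp_rot: [0.002, 0.726, 0.688, -0.0]
force: [-0.9, -6.4, 5.0]
opening: 0.0355
finger_force: 31.4
```

```bash
python3 - <<'E'
from h import *
s=state(); print(s["clock"],s["eef_pos"],yaw(s),s["opening"],s["force"])
d=s["eef_pos"][:2]*1000-STOP; print(d@XH,d@YH)
E
```

```text
49.8 [ 0.52412662 -0.02227123  0.02114652] 86.8967559455702 0.035458994064317434 [-0.86276735 -6.4076      5.03835436]
46.313461550034035 -217.02433900204286
```

Emit:
{"method": "step_arm", "body": {
  "targets": [
    [[0.8,0,0,0,0],[0.6,0,0,0,0],[0.4,0,0,0,0],[0.4,0,0,0,0],[0.4,0,0,-2,0],[0.4,0,0,-5,0],[0.4,0,0,-9,-6],[0.2,0,0,-10,-13]]
  ]
}}

```text
clock: 50.6
eef_pos: [0.5255, -0.0208, 0.1242]
tcp_rot: [0.003, 0.642, 0.767, 0.002]
force: [0.1, 0.4, 0.3]
opening: 0.0642
finger_force: 0.0
```

```bash
python3 - <<'E'
from h import *
s=state(); print(s["clock"],s["eef_pos"],yaw(s),s["opening"],s["force"])
cols(pts(camera("wrist"),s)); rows([(552,-184,121,184.6)],start=(524.1,-22.3,121,99.9))
E
```

```text
50.6 [ 0.52549183 -0.02080697  0.12418909] 100.13717908315628 0.06418596963365968 [0.13400362 0.39368831 0.27850904]
end 1 [(-229.3, 2060), (-160.4, 3275), (-114.8, 3960)]
end -1 [(-160.5, 3523), (-120.9, 2520)]
dx -16.41 dy -0.03 dz -0.00 turn -84.7
```

Emit:
{"method": "step_arm", "body": {
  "targets": [
    [[0,-3,0,0,-8.5],[0,-6,0,0,-17],[0,-9,0,0,-25.5],[0,-12,0,0,-34],[0,-15,0,0,-42.5],[0,-16.4,0,0,-51],[0,-16.4,0,0,-59.5],[0,-16.4,0,0,-68]]
  ]
}}

```text
clock: 51.45
eef_pos: [0.5498, -0.1823, 0.1183]
tcp_rot: [-0.001, 0.104, 0.995, 0.001]
force: [-0.2, 0.8, -0.5]
opening: 0.0859
finger_force: 0.0
```

Emit:
{"method": "step_arm", "body": {
  "targets": [
    [[0,0,0,0,-8.5],[0,0,0,0,-16.5],[0,0,0,0,-16.5],[0,0,0,0,-16.5],[0,0,0,0,-16.5],[0,0,0,0,-16.5],[0,0,0,0,-16.5],[0,0,0,0,-16.5]]
  ]
}}

```text
clock: 52.25
eef_pos: [0.5508, -0.1825, 0.1203]
tcp_rot: [0.0, -0.038, 0.999, 0.0]
force: [-0.1, -0.3, 0.0]
opening: 0.0856
finger_force: 0.0
```

```bash
python3 - <<'E'
from h import *
s=state(); print(s["clock"],s["eef_pos"],yaw(s))
c=camera("wrist"); cv2.imwrite("pics/w9.png",c["pixels"]); W=pts(c,s); chock(W,(543,-185)); chock(pts(camera("top")),(543,-185))
rows([(552,-184,6,184.6)])
E
```

```text
52.25 [ 0.5508302  -0.18247982  0.12032689] -175.68315609446492
rect [ 540.9 -184.7] [70.4 36.2] yaw -174.9 zmax 46.3
heel plate extent 20.3 len 67.5 grip from heel [ 550.1 -183.9]
rect [ 555.1 -134.7] [11.1 36.3] yaw 155.8 zmax 5.3
heel plate extent 36.1 len 36.2 grip from heel [ 548.9 -131.8]
dx -0.10 dy -0.16 dz 11.44 turn -0.3
```

View pics/w9.png

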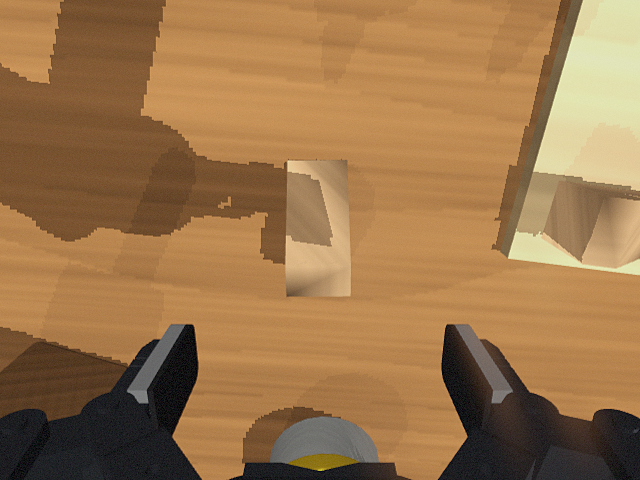

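The second chock is centred at (318,228), toe up, and the tin is well clear.

Emit:
{"method": "step_arm", "body": {
  "targets": [
    [[0,0.1,-0.1,4,-0.8],[0,0.1,-0.1,8,-0.8],[0,0.1,-0.1,10.5,-0.8],[0,0.1,-0.1,11.3,-0.8],[0,0.1,-0.1,11.3,-0.8],[1,0.1,-0.1,11.3,-0.8],[1,0.1,-0.1,11.3,-0.8],[1,0.1,-0.1,11.3,-0.8]]
  ]
}}

```text
clock: 53.15
eef_pos: [0.5513, -0.1842, 0.0091]
tcp_rot: [0.002, -0.045, 0.999, -0.001]
force: [0.5, -0.3, -0.6]
opening: 0.0437
finger_force: 0.0
```

Emit:
{"method": "step_arm", "body": {
  "targets": [
    [[1,0,0,0,0],[1,0,0,0,0],[1,0,0,0,0],[1,0,0,-2,0],[1,0,0,-5,0],[1,0,0,-8,0],[1,0,0,-8,8],[1,0,0,-8,16]]
  ]
}}

```text
clock: 53.95
eef_pos: [0.5507, -0.1839, 0.0888]
tcp_rot: [0.001, 0.097, 0.995, -0.001]
force: [-0.8, -0.6, -1.1]
opening: 0.0354
finger_force: 30.3
```

```bash
python3 - <<'E'
from h import *
s=state(); print(s["clock"],s["eef_pos"],yaw(s),s["opening"],s["force"])
p=bp(-45,-234); print(p)
x=s["eef_pos"]*1000; rows([(*p,x[2],86.8)],start=(x[0],x[1],x[2],185.1-16))
E
```

```text
53.95 [ 0.55070152 -0.18390632  0.08880595] 168.82913023058842 0.03543417277883727 [-0.82552433 -0.55842501 -1.074368  ]
[432.00793344 -34.12317109]
dx 14.49 dy 12.46 dz -0.00 turn 82.3
```

Emit:
{"method": "step_arm", "body": {
  "targets": [
    [[1,2,1.8,0,8.5],[1,4,3.5,0,17],[1,6,5.3,0,25.5],[1,8.3,7,0,34],[1,10.5,9,0,42.5],[1,12.5,10.8,0,51],[1,14.5,12.5,0,59.5],[1,14.5,12.5,0,68]]
  ]
}}

```text
clock: 54.75
eef_pos: [0.4274, -0.0309, 0.0862]
tcp_rot: [-0.002, 0.637, 0.771, -0.001]
force: [0.8, 0.2, -0.3]
opening: 0.0357
finger_force: 30.3
```

Emit:
{"method": "step_arm", "body": {
  "targets": [
    [[1,0,0,0,8],[1,0,0,0,14.3],[1,0,0,2,14.3],[1,0,0,4,14.3],[1,0,0,5.5,14.3],[1,0,0,6.2,14.3],[1,0,0,6.2,14.3],[1,0,0,6.2,14.3]]
  ]
}}

```text
clock: 55.55
eef_pos: [0.4313, -0.0336, 0.0256]
tcp_rot: [0.0, 0.726, 0.687, 0.0]
force: [-0.2, -0.4, 0.3]
opening: 0.0354
finger_force: 30.4
```

```bash
python3 - <<'E'
from h import *
s=state(); print(s["clock"],s["eef_pos"],yaw(s),s["opening"],s["force"])
d=s["eef_pos"][:2]*1000-STOP; print(d@XH,d@YH)
cols(pts(camera("wrist"),s)); 
E
```

```text
55.55 [ 0.43133643 -0.03356385  0.02564384] 86.85506395877766 0.03535131614874492 [-0.17889716 -0.35019264  0.3026427 ]
-45.701677062557096 -233.47903925207416
end 1 [(-229.1, 4884), (-162.7, 2135)]
end -1 [(-239.2, 6350), (-160.5, 11622), (-130.6, 225)]
```

Emit:
{"method": "step_arm", "body": {
  "targets": [
    [[1,0,0,0.2,0],[1,0,0,0.3,0],[1,0,0,0.4,0],[1,0.4,0,0.4,0],[1,0.8,0,0.4,0],[1,1.1,0,0.4,0],[1,1.3,0,0.4,0],[1,1.3,0,0.4,0]]
  ]
}}

```text
clock: 56.4
eef_pos: [0.4317, -0.0201, 0.0213]
tcp_rot: [-0.0, 0.726, 0.688, -0.0]
force: [-0.2, -0.1, -0.5]
opening: 0.0356
finger_force: 30.4
```

```bash
python3 - <<'E'
from h import *
s=state(); print(s["clock"],s["eef_pos"],yaw(s),s["opening"],s["force"])
d=s["eef_pos"][:2]*1000-STOP; print(d@XH,d@YH)
E
```

```text
56.4 [ 0.43170134 -0.02014139  0.0212735 ] 86.88979198061004 0.03563784585542481 [-0.19474292 -0.05407663 -0.45009838]
-46.08660241101494 -220.05713654820943
```

Emit:
{"method": "step_arm", "body": {
  "targets": [
    [[1,0.1,0,0,0],[1,0.2,0,0,0],[1,0.2,0,0,0],[1,0.3,0,0,0],[1,0.3,0,0,0],[1,0.35,0,0,0],[1,0.35,0,0,0],[1,0.35,0,0,0]]
  ]
}}

```text
clock: 57.2
eef_pos: [0.4319, -0.0172, 0.0213]
tcp_rot: [0.0, 0.726, 0.687, -0.0]
force: [0.2, -1.1, -1.8]
opening: 0.0352
finger_force: 30.4
```

```bash
python3 - <<'E'
from h import *
s=state(); print(s["clock"],s["eef_pos"],yaw(s),s["opening"],s["force"])
d=s["eef_pos"][:2]*1000-STOP; print(d@XH,d@YH)
E
```

```text
57.2 [ 0.43190655 -0.01719819  0.02125369] 86.8545274193039 0.03521680878863924 [ 0.21024859 -1.08826916 -1.83709415]
-46.04599872063035 -217.10706919249182
```

Emit:
{"method": "step_arm", "body": {
  "targets": [
    [[1,0.1,0,0,0],[1,0.1,0,0,0],[0.8,0.1,0,0,0],[0.6,0.1,0,0,0],[0.4,0.1,0,0,0],[0.4,0.1,0,0,0],[0.4,0.1,0,-2,0],[0.4,0.1,0,-5,0]]
  ]
}}

```text
clock: 58.0
eef_pos: [0.4301, -0.0152, 0.0704]
tcp_rot: [-0.002, 0.726, 0.687, -0.001]
force: [0.6, -0.2, 0.2]
opening: 0.0513
finger_force: 0.0
```

Emit:
{"method": "step_arm", "body": {
  "targets": [
    [[0.4,0,0,-4,0],[0.4,0,0,-8,0],[0.4,-4,0,-10,0],[0.4,-8,-1,-10,0],[0.4,-10,-3,-10,0],[0.4,-10,-4,-10,0],[0.4,-10,-4,-10,0],[0.4,-10,-4,-10,0]]
  ]
}}

```text
clock: 58.8
eef_pos: [0.3868, -0.1128, 0.1713]
tcp_rot: [0.0, 0.726, 0.688, 0.001]
force: [-0.8, 0.1, -0.1]
opening: 0.0511
finger_force: 0.0
```

```bash
python3 - <<'E'
from h import *
s=state(); print(s["clock"],s["eef_pos"],yaw(s),s["force"])
c=camera("wrist"); cv2.imwrite("pics/w10.png",c["pixels"]); W=pts(c,s); cols(W)
# chocks: edges in board frame
P=W.reshape(-1,3)*1000; P=P[np.isfinite(P[:,2])]; d=P[:,:2]-STOP; bx=d@XH; by=d@YH
for sg in (1,-1):
    m=(abs(bx-45*sg)<30)&(by<-190)&(by>-250)&(P[:,2]>17)&(P[:,2]<60)
    r=cv2.minAreaRect(np.c_[bx,by][m].astype(np.float32)); print(sg,r, "heel y",np.percentile(by[m&(P[:,2]>50)],[1,99]),"x",np.percentile(bx[m],[1,99]),P[m][:,2].max())
c=camera("top"); W=pts(c); cols(W); z=np.nan_to_num(W[...,2]); m=(z>0.012)&(z<.06); m[:,:100]=0;m[:,200:]=0; m[380:]=0; comps(W,m,80)
E
```

```text
58.8 [ 0.38681146 -0.11281228  0.17125337] 86.87420046815224 [-0.84891213  0.10321885 -0.07565936]
end 1 [(-229.3, 1975)]
end -1 [(-229.2, 1959)]
1 ((46.45923614501953, -215.6580352783203), (51.199764251708984, 37.74573516845703), 89.91796112060547) heel y [-240.9159666  -215.43605076] x [28.09543643 64.26502626] 58.68338802413392
-1 ((-45.91524887084961, -215.50721740722656), (51.01812744140625, 36.31123733520508), 89.93537139892578) heel y [-240.54865559 -215.07178914] x [-63.97589606 -28.28707969] 59.04053589443681
end 1 [(-229.8, 130), (-160.7, 158), (-115.7, 157), (-70.6, 161), (-24.7, 166)]
end -1 [(-228.9, 139), (-161.1, 179), (-115.8, 171), (-68.6, 173), (-23.2, 167)]
px [180. 192.] bbox [162 175  29  26] ctr [694.1 318. ] size [30. 65.] ax -53.0 zmed 0.0367
px [149. 292.] bbox [121 222  61 143] ctr [467.3 382.6] size [311. 128.] ax 1.3 zmed 0.0255
px [150. 255.] bbox [136 233  29  44] ctr [551.6 387.6] size [101.  64.] ax 0.6 zmed 0.0404
px [153. 317.] bbox [142 285  22  71] ctr [403.1 376.7] size [ 44. 153.] ax -0.0 zmed 0.0272
```

View pics/w10.png

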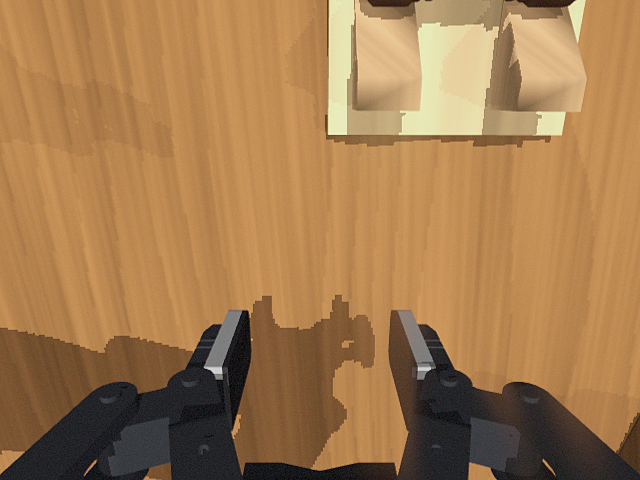

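Both chocks sit square under the outermost column's collars, at (388,60) and (545,60). Their heels are at y ≈ −241 (expected −241.6). The columns are at −24, −70, −116 and −161, and the tools lie flat in the tray.

```bash
python3 -c "
from workcell import hand_in; print(hand_in())"
```

```text
the job is handed in; nothing more can be done
None
```

The job is handed in, though the hand-in returned no verdict: the brush and sanding block lie flat in the tray, and all four columns are in a tight row against the batten, chocked by both wedges under the outermost column.

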